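# Pack the condiment pots into the vacuum box and seal it

## Task

Stand every one of the white knobbed condiment pots upright inside the steel storage box, then lay the light wooden lid squarely on the box so that its edges are flush with the box walls all round (either way round will do). Then turn both turnbuttons until they point straight in over the lid, and with the lid so secured press the pump plunger on it fully down to seal the box; finally let go. Leave the other things on the counter where they are.

Things in the scene. Friction and masses are not known exactly. Their poses are not given: they have to be found in the camera images.
- box: open-topped steel storage box, fixed to the counter; outer 170 (x) x 204 (y) x 90 mm high, walls and floor 7 mm thick, inside 156 x 190 mm. Origin: centre of its underside, z up. On the middle of each long side (x = +103 and x = -103 mm, y = 0) stands a round post 18 mm thick and 100 mm high which carries a turnbutton.
- box_mouth (a point): centre of the box's rim plane, 90 mm above its underside; the lid's underside centre belongs here. Axes as the box's.
- latch_far (a joint): angle of the turnbutton on the far post (box x = +103 mm), rad; range -0.5 to 1.62. At 0 its bar points along the box's -y, parallel to the side; it turns clockwise seen from above, to 1.57, where the bar points along the box's -x straight in over the lid. Starts open, between -0.5 and 0.05, clear of the lid's place. Stiff pivot (0.06 N m), it stays where it is left.
- latch_near (a joint): the same for the post on the robot's side (box x = -103 mm): at 0 its bar points along the box's +y, and it turns clockwise seen from above to 1.57, where the bar points along the box's +x over the lid.
- far_pivot (a point): point on the far turnbutton's vertical pivot axis, at the underside of its bar (100.5 mm above the counter, 2.5 mm above the top of a seated lid).
- near_pivot (a point): the same for the near turnbutton.
- far_fin (a point): top of the upright finger fin on the far turnbutton's bar, 37 mm out from the pivot axis and 133.5 mm above the counter. The bar is flat, 18 mm wide, 7 mm thick and reaches 55 mm out from the pivot axis; the fin stands on it, 10 mm thick, 32 mm long along the bar and 26 mm high above the bar. The point turns with the bar.
- near_fin (a point): the same for the near turnbutton.
- lid: flat light-coloured wooden lid 170 (x) x 204 (y) x 8 mm, 0.4 kg, lying loose on the counter; as large as the box's outside. Origin: centre of its underside, z up. A black bar handle, 16 mm thick (x), 70 mm long (y), rises over its centre from 8 to 42 mm above the underside. The pump with the plunger stands at lid x = 0, y = +65 mm, 34 mm wide collar up to 18 mm above the underside.
- lid_grip (a point): point in the middle of the lid's handle, 30 mm above the lid's underside. Axes as the lid's.
- plunger (a joint): travel of the pump plunger pressed down into the lid, m: 0 up, 0.014 fully down. Sprung: about 3 N to start, 8 N fully down; it comes back when released.
- plunger_top (a point): centre of the top of the plunger's round black button, 28 mm in diameter, 48 mm above the lid's underside when up.
- pot1: white ceramic condiment pot, 66 mm in diameter and 44 mm high, with a cylindrical knob on top 20 mm in diameter and 24 mm high (68 mm in all), about 0.2 kg. Origin: centre of its underside, z up. Two to four of the four pots are there; an absent one has no pose.
- pot2: white ceramic condiment pot, 66 mm in diameter and 44 mm high, with a cylindrical knob on top 20 mm in diameter and 24 mm high (68 mm in all), about 0.2 kg. Origin: centre of its underside, z up. Two to four of the four pots are there; an absent one has no pose.
- pot3: white ceramic condiment pot, 66 mm in diameter and 44 mm high, with a cylindrical knob on top 20 mm in diameter and 24 mm high (68 mm in all), about 0.2 kg. Origin: centre of its underside, z up. Two to four of the four pots are there; an absent one has no pose.
- pot4: white ceramic condiment pot, 66 mm in diameter and 44 mm high, with a cylindrical knob on top 20 mm in diameter and 24 mm high (68 mm in all), about 0.2 kg. Origin: centre of its underside, z up. Two to four of the four pots are there; an absent one has no pose.
- mug: blue mug, 76 mm in diameter, 85 mm high; leave it alone. Origin: centre of its underside.
- mill: dark wooden pepper mill, 52 mm in diameter, 145 mm high; leave it alone. Origin: centre of its underside.
- jam: amber glass jar with a black cap and no knob, 72 mm in diameter, 90 mm high; leave it alone. Origin: centre of its underside.
- spoon: wooden spoon 260 mm long lying flat; leave it alone. Origin: on its underside near the middle.
Mind the look-alikes: they are no part of the job. Leave any green or turquoise look-alike of the pot3 alone.

How it is judged:
By the outcome, as a careful person would: the job done as asked, in the order asked, and still so for the second after the job is handed in, with the robot touching nothing.
Of pot1, pot2, pot3, pot4 only 2 to 4 are there at a start; the rules pass over those that are not, and their reading is None.
At some moment in a run one of pot1, pot2, pot3, pot4 may be knocked a few centimetres aside while the robot is not near it.
Once in a run the grip may slacken for a moment while it holds something.
It also fails if it takes over 210 s, if anything falls off the work surface, if the arm or the gripper's body presses on something with over 40 N, if the wrist force passes 120 N, or if a joint passes its speed limit or range.

## Robot

A 7-joint arm with a two-finger parallel gripper is mounted at the origin on the work surface. World frame = base frame: x ahead of the robot, y to its left, z up, the work surface at z = 0. Lengths are in mm, angles in rad, forces in N, time in s.
With the tool pointing down it reaches from about 400 to 875 mm from the base axis. Payload 4.4 kg.
Tool frame: the origin (TCP) lies midway between the tips of the shut fingers; the grasp point (between the pads) lies 19 mm behind it; x points along the fingers, y is the direction in which the jaws open and shut, and the axes are right-handed (so a half turn about x gives the same grasp; the last joint's range is limited). The gripper opens to 85 mm and grips with 20 to 120 N. Pads are 22 mm wide; open, the fingers measure 114 mm over their backs; the gripper's body (76 mm by 85 mm) begins 54 mm behind the grasp point. The pads swing forward as they close: fully open they stand 13 mm farther back than shut.
Start: joints at [-1.245, 0.628, 0.038, 1.517, -0.027, 0.996, -0.02], TCP at [248.182, 600.769, 231.313] pointing down, gripper open.
Joint ranges: [-3.06, 3.06], [-0.37, 2.12], [-1.25, 1.32], [0.18, 2.47], [-1.1, 4.24], [0.23, 1.98], [-2.94, 2.94]. Speed limits (rad/s): [2.57, 2.57, 3.14, 3.14, 3.14, 3.14, 3.14].

## Interface

Orientations are given as [roll, pitch, yaw] about the fixed x, y, z axes, in that order (R = Rz(yaw) Ry(pitch) Rx(roll)).
In Python, from cell import ctrl gives the robot as it stands.
- The arm moves only by the tool arm_command, never from a script. Its argument "series" is a list of rows, each a list of 7 numbers: the opening, from 0 (shut) to 1 (fully open), then the shift along the world's x, y, z in cm, then the turn, a rotation vector about the world's x, y, z in degrees. In form: [[claw, x, y, z, rx, ry, rz], ...]. A call has 1 to 20 rows; each row shifts and turns the commanded pose from where the row before left it; what a row does not reach is not made up. A row lasts 1/12 s, in which the tool goes at most 41.7 mm and 7.16 degrees, less where a joint would pass 70% of its speed; a pose out of reach is approached as far as the arm can. A call with a gripper value outside its range is refused whole. The fingers move at their own pace and stop on an object; the grip force is fixed at half the most. Time passes only in rows, so rows that do not move let the fingers close. It gives the time, the measured TCP pose, the force and the opening at its end, in the units of the state.
- ctrl.read_state(): the state, without advancing time (a new reading comes with each control period).
- ctrl.get_image(name): name is "scene" or "side" or "wrist"; returns the picture (420x560x3 uint8, blue, green, red); there is no depth.
- ctrl.calibration(name): a dict with "fovy" (degrees; the focal length in pixels is half the picture's height over the tangent of half this angle, whatever the lens; pixels are square), "cx", "cy" (the principal point, pixels), "cam_to_world" (4x4, takes a point from camera to world coordinates); the wrist camera has in their place "T_tool_cam" (4x4, takes a point from camera to tool coordinates, whose origin is the TCP and whose axes are the tool frame's). Camera axes: x right, y up, looking along -z (the intrinsics and any distortion apply to the point x, -y, -z); pixel columns grow to the right and rows downward; lengths in mm; the calibration is good to about 2 mm. The wrist camera is an equidistant fisheye: a pixel r from the principal point sees the ray r / f radians off the axis. A picture is of the moment at which its call begins: read the wrist's pose just before it. calibration takes no time and is no camera call.
- ctrl.finish_job(): hands the job in, once; it reports no verdict.
Trained networks look in the newest picture that a camera, given by its name, has taken for a name from the list of things; names that differ only in an ending like _2 or _b are one class to them, and where a whole thing is asked for, a point or a joint stands for the part that bears it (a point fixed in the world has none). Each returns a list of dicts, best first, with "conf" (0 to 1); they miss things now and then, are a little off and sometimes report something else, mostly with a low value. They report only what shows in the picture. A call takes as long as a camera call. They do not tell look-alikes from the thing itself.
- ctrl.spot_in(label, camera): "centre" ([x, y, z] in mm, in world coordinates, good to about 4 mm: the middle of the surface that is visible of it).
The state is a dict: "clock": time; "qpos": joint angles; "qd": joint speeds; "tau": joint torques, N m; "eef_pos": TCP position; "tool_rot": TCP orientation; "force": force on the tool from outside, world axes, zero at the start; "torque": the same for the moment, N m; "width": finger opening in mm.
Only numpy, scipy, OpenCV 4.12 (cv2) and the standard library are available. Lean on these libraries where they do the work, as an engineer would, in place of code of your own. Each camera call takes 0.05 s, during which the arm holds its last target.

## Working session

There is one attempt and no reset: what is moved stays moved. The work goes in short steps, Python scripts to look and compute and a tool call to move; the robot and the scene stay as the last step left them, time stands still between calls to the robot, and variables do not carry over. Pictures are saved under pics/ and viewed, and the job is handed in when it is done.

Besides the shell and the picture viewer there is one more tool, called after "Emit:" as name([rows], argument=value, ...), one row to a line, values as JSON. arm_command: Moves the arm, as the interface text tells. Its arguments: {"type":"object","properties":{"series":{"type":"array"}},"required":["series"]}

```bash
ls; mkdir -p pics
python3 - <<'E'
from cell import ctrl
import cv2
print(ctrl.read_state())
for n in ("scene","side","wrist"):
    im=ctrl.get_image(n); cv2.imwrite(f"pics/a_{n}.png",im)
    c=ctrl.calibration(n); print(n,c)
E
```

```text
pics
{'clock': 0.0, 'qpos': array([-1.24478374,  0.62936289,  0.03842244,  1.51841177, -0.02700212,
        0.99630193, -0.01997541]), 'qd': array([-4.32379846e-04, -3.75783544e-04,  1.17499116e-04, -2.77107079e-05,
       -7.18758448e-04, -8.66028476e-05,  9.11734220e-04]), 'tau': array([-4.25299513e-04, -5.63410413e+01,  1.22638777e+00, -1.93446350e+01,
        1.11090794e-02,  1.03293755e-02,  6.39517282e-06]), 'eef_pos': array([247.92571883, 600.1535276 , 230.36388725]), 'tool_rot': array([-1.56339196,  1.56882979, -1.95516632]), 'force': array([ 0.11224371, -0.34055732,  0.28864854]), 'torque': array([ 0.00147045, -0.01319709, -0.02176841]), 'width': 85.54288078447615}
scene {'fovy': 50.64568329434866, 'cx': 282.1787296932251, 'cy': 208.02741067990954, 'cam_to_world': array([[-4.88002919e-01, -5.20987399e-01,  7.00303706e-01,
         1.34608459e+03],
       [ 8.72784767e-01, -3.00450671e-01,  3.84676675e-01,
         3.35060323e+02],
       [ 9.99501799e-03,  7.98937748e-01,  6.01330670e-01,
         7.92982971e+02],
       [ 0.00000000e+00,  0.00000000e+00,  0.00000000e+00,
  
[... 208 characters left out ...]
],
       [-5.88778171e-01,  5.68270612e-01, -5.74811950e-01,
        -6.84003307e+02],
       [-4.41737349e-03,  7.08868762e-01,  7.05326566e-01,
         8.48225224e+02],
       [ 0.00000000e+00,  0.00000000e+00,  0.00000000e+00,
         1.00000000e+00]])}
wrist {'fovy': 65.70646984690485, 'cx': 281.2122104307765, 'cy': 211.98461062141317, 'T_tool_cam': array([[ 6.82865850e-04,  3.04615042e-01, -9.52475307e-01,
        -1.43325500e+02],
       [ 9.99999762e-01, -3.02239100e-04,  6.20277615e-04,
         4.65660068e-01],
       [-9.89293875e-05, -9.52475503e-01, -3.04615176e-01,
        -7.68627967e+01],
       [ 0.00000000e+00,  0.00000000e+00,  0.00000000e+00,
         1.00000000e+00]])}
```

View pics/a_scene.png

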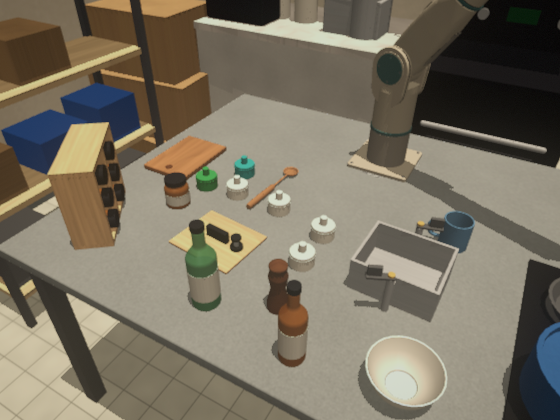

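View pics/a_side.png

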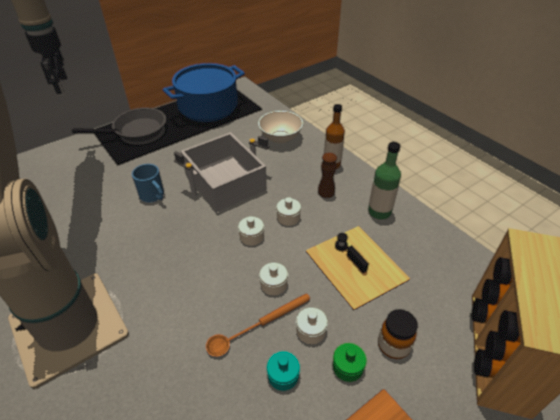

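View pics/a_wrist.png

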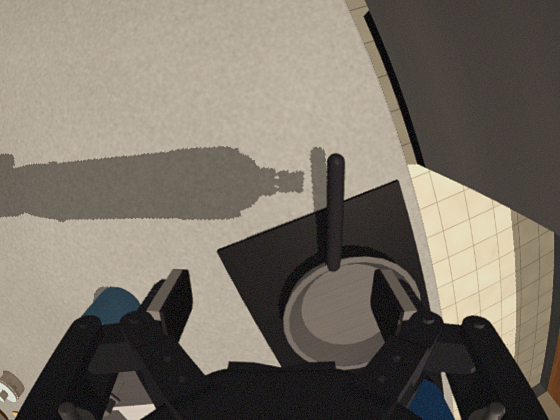

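```bash
cat > h.py <<'E'
import numpy as np, cv2
from scipy.spatial.transform import Rotation as Ro
from scipy.optimize import least_squares
from cell import ctrl
def toolT(s):
    T=np.eye(4); T[:3,:3]=Ro.from_euler('xyz',s['tool_rot']).as_matrix(); T[:3,3]=s['eef_pos']; return T
class Cam:
    def __init__(s,name,st=None):
        c=ctrl.calibration(name); s.name=name; s.cx,s.cy=c['cx'],c['cy']; s.f=210/np.tan(np.radians(c['fovy']/2))
        s.T=c['cam_to_world'] if name!='wrist' else toolT(st)@c['T_tool_cam']
    def proj(s,P):
        P=np.atleast_2d(P).astype(float); p=(P-s.T[:3,3])@s.T[:3,:3]; x,y,z=p[:,0],-p[:,1],-p[:,2]
        if s.name=='wrist':
            r=np.hypot(x,y)+1e-9; th=np.arctan2(r,z); u=s.f*th*x/r; v=s.f*th*y/r
        else: u=s.f*x/z; v=s.f*y/z
        return np.c_[u+s.cx,v+s.cy]
    def ray(s,uv):
        u,v=uv[0]-s.cx,uv[1]-s.cy
        if s.name=='wrist':
            r=np.hypot(u,v)+1e-9; th=r/s.f; d=np.array([np.sin(th)*u/r,np.sin(th)*v/r,np.cos(th)])
        else: d=np.array([u/s.f,v/s.f,1.])
        d=s.T[:3,:3]@np.array([d[0],-d[1],-d[2]]); return s.T[:3,3],d/np.linalg.norm(d)
    def onz(s,uv,z):
        o,d=s.ray(uv); return o+d*(z-o[2])/d[2]
def wrist(fn=None):
    st=ctrl.read_state(); im=ctrl.get_image('wrist'); c=Cam('wrist',st)
    if fn: cv2.imwrite(fn,im)
    return im,c,st
E
python3 - <<'E'
from h import *
np.set_printoptions(precision=1,suppress=True)
for cam in ("scene","side"):
    im=ctrl.get_image(cam); C=Cam(cam)
    for l in ["box","box_mouth","far_pivot","near_pivot","far_fin","near_fin","lid","lid_grip","plunger_top","pot1","mug","mill","jam","spoon"]:
        for d in ctrl.spot_in(l,cam):
            print(cam,l,round(d['conf'],2),np.array(d['centre']),C.proj(d['centre'])[0])
print(ctrl.read_state()['clock'])
E
```

```text
scene box 0.6 [508.6 226.3  49.2] [408.6 259.7]
scene box_mouth 0.56 [513.  224.9  46.8] [407.3 261.3]
scene far_pivot 0.87 [509.9 221.5  41. ] [405.9 261.8]
scene far_pivot 0.49 [429.8 256.3 109.9] [434.5 226.4]
scene near_pivot 0.89 [511.8 225.5  44.1] [407.5 261.9]
scene far_fin 0.68 [660.  191.7 112.9] [377.5 275.1]
scene near_fin 0.79 [433.9 251.5 112.8] [432.3 225.7]
scene near_fin 0.23 [ 648.5 -225.8    4.6] [223.1 244.9]
scene lid 0.67 [493.8  -8.1  42.8] [323.1 227.7]
scene lid 0.66 [ 642.4 -221.2    7.3] [225.7 243.4]
scene lid 0.2 [613.4  -9.3  44. ] [302.2 253.9]
scene lid_grip 0.73 [ 646.  -225.3    3.2] [223.8 244.8]
scene lid_grip 0.62 [430.3 258.7 111.5] [435.6 226.3]
scene lid_grip 0.35 [ 451.9 -166.7   41.6] [279.  202.3]
scene plunger_top 0.44 [ 646.6 -181.4   46.5] [236.6 238. ]
scene pot1 0.97 [ 455.6 -165.4   43.7] [278.8 202.5]
scene pot1 0.86 [ 444.9 -319.8   42. ] [235.9 186. ]
scene pot1 0.84 [ 453.5 -421.3   38.6] [207. 179.]
scene pot1 0.62 [495.2  -8.9  41.2] [322.6 228.3]
scene pot1 0.62 [618.   -6.1  43.9] [302.5 255.5]
scene pot1 0.55 [ 338.8 -357.8   
[... 722 characters left out ...]
.7    8.7] [355.8 268.1]
side lid_grip 0.52 [ 418.9 -341.4   45.7] [310.6 326.2]
side plunger_top 0.66 [ 640.2 -195.6   50.9] [342.6 236.6]
side pot1 0.95 [ 431.9 -188.    39.7] [273.2 277.2]
side pot1 0.95 [ 310.9 -383.9   44.2] [281.1 371.7]
side pot1 0.88 [ 424.8 -446.7   46.2] [346.7 363.1]
side pot1 0.77 [ 417.3 -338.9   43.1] [309.2 326.4]
side pot1 0.67 [592.5 -30.   43.4] [287.7 209.4]
side pot1 0.58 [471.5 -31.7  44.8] [250.4 228.8]
side mug 0.89 [332.1 275.4  61.5] [148.8 182. ]
side mill 0.57 [737.  -12.5  72.4] [325.2 177.2]
side mill 0.42 [544.8 217.4  53.3] [224.7 166.6]
side jam 0.97 [ 537.1 -461.6   80.6] [395.4 329.2]
side spoon 0.89 [ 333.4 -251.4   13.6] [253.6 324.9]
1.65
```

Run:
```python
from h import *
np.set_printoptions(precision=3,suppress=True)
s=ctrl.read_state(); print(toolT(s)); C=Cam('wrist',s); print(C.T)
im=cv2.imread('pics/a_scene.png'); cv2.imwrite('pics/b1.png',cv2.resize(im[200:330,330:490],None,fx=5,fy=4.6,interpolation=cv2.INTER_CUBIC)) 
im=cv2.imread('pics/a_side.png'); cv2.imwrite('pics/b2.png',cv2.resize(im[120:220,150:290],None,fx=5.7,fy=5.7,interpolation=cv2.INTER_CUBIC))
```

```text
[[ -0.      0.382   0.924 248.158]
 [  0.      0.924  -0.382 600.766]
 [ -1.     -0.     -0.    231.307]
 [  0.      0.      0.      1.   ]]
[[  0.382  -0.88   -0.281 177.311]
 [  0.924   0.363   0.117 630.545]
 [ -0.001  -0.305   0.953 374.638]
 [  0.      0.      0.      1.   ]]
```

View pics/b2.png

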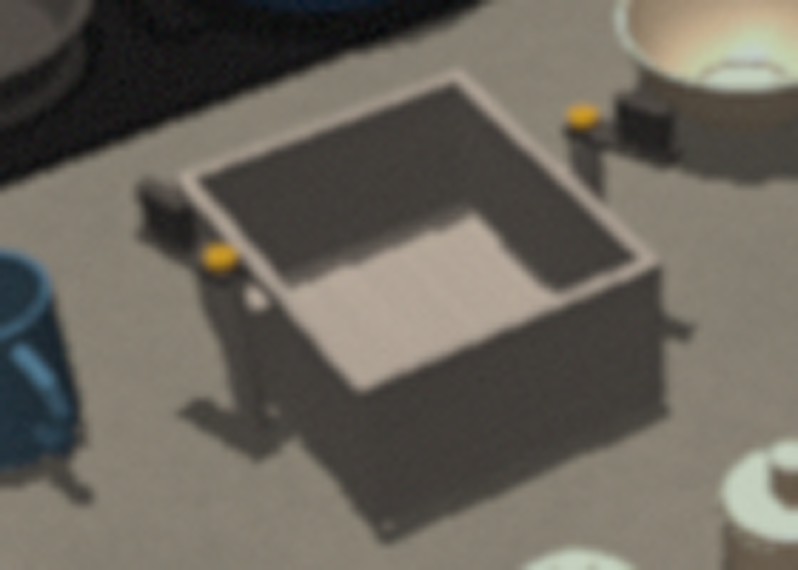

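Run:
```python
from h import *
np.set_printoptions(precision=1,suppress=True)
C=Cam('side')
P=[C.onz((u/5.7+150-.4,v/5.7+120-.4),90) for u,v in [(184,177),(458,71),(658,258),(362,390)]]
P=np.array(P);print(P,P.mean(0)); 
for i in range(4):
    d=P[(i+1)%4]-P[i]; print(np.linalg.norm(d),np.degrees(np.arctan2(d[1],d[0])))
```

```text
[[460.8 315.4  90. ]
 [625.4 313.4  90. ]
 [620.2 114.6  90. ]
 [451.9 115.6  90. ]] [539.6 214.7  90. ]
164.5841127547081 -0.6918058712848625
198.89983652364634 -91.49112328494415
168.31805102260293 179.66566837144407
200.03643665398454 87.44455424931937
```

View pics/b1.png

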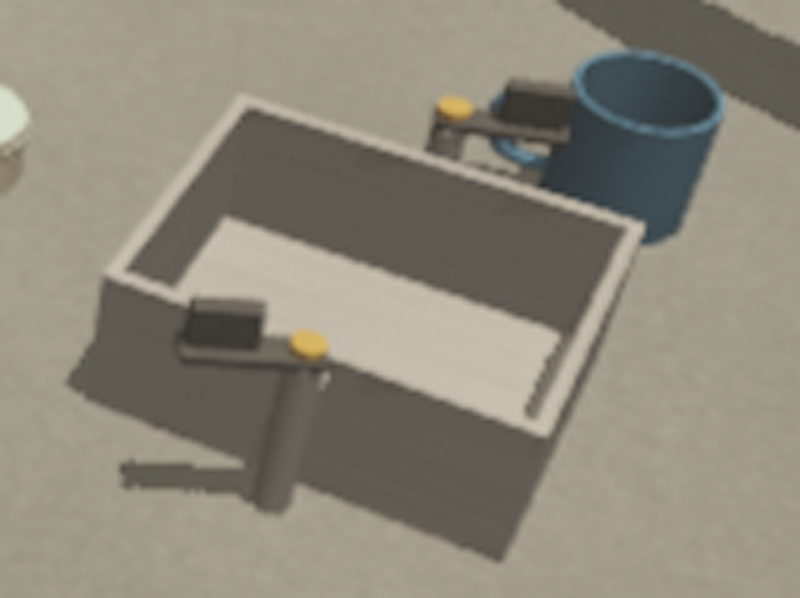

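Emit:
arm_command([
  [1,1.8,-3.4,0.7,0,0,-5.18],
  [1,1.8,-3.4,0.7,0,0,-5.18],
  [1,1.8,-3.4,0.7,0,0,-5.18],
  [1,1.8,-3.4,0.7,0,0,-5.18],
  [1,1.8,-3.4,0.7,0,0,-5.18],
  [1,1.8,-3.4,0.7,0,0,-5.18],
  [1,1.8,-3.4,0.7,0,0,-5.18],
  [1,1.8,-3.4,0.7,0,0,-5.18],
  [1,1.8,-3.4,0.7,0,0,-5.18],
  [1,1.8,-3.4,0.7,0,0,-5.18],
  [1,1.8,-3.4,0.7,0,0,-5.18],
  [1,1.8,-3.4,0.7,0,0,-5.18],
  [1,1.8,-3.4,0.7,0,0,-5.18],
  [1,0,0,0,0,0,0],
  [1,0,0,0,0,0,0],
])

```text
clock: 2.9
eef_pos: [483.4, 156.3, 323.0]
tool_rot: [1.56, 1.569, -0.013]
force: [-0.6, 0.0, -0.0]
width: 85.6
```

Run:
```python
from h import *
np.set_printoptions(precision=1,suppress=True)
im,c,st=wrist('pics/w1.png'); print(st['eef_pos'],st['tool_rot'],st['qpos'],st['clock'])
for l in ["box","far_fin","near_fin","pot1","mill","lid","mug"]:
    for d in ctrl.spot_in(l,'wrist'): print(l,round(d['conf'],2),np.array(d['centre']),c.proj(d['centre'])[0])
```

```text
[483.4 156.3 323. ] [ 1.6  1.6 -0. ] [-0.7  0.3  0.4  1.8 -0.2  1.  -0.2] 2.9
box 0.67 [543.1 223.7   7. ] [322.5 119.1]
far_fin 0.59 [653.2 193.6 112.4] [425.4 152.4]
near_fin 0.61 [431.2 245.2 111.5] [231.3 102.1]
pot1 0.67 [ 437.1 -149.1   34.6] [253.7 347.1]
pot1 0.64 [594.2  -6.6  43.9] [353.6 278.5]
pot1 0.6 [479.1  -4.3  43.7] [277.3 278.4]
mill 0.93 [743.   10.1  89.4] [455.5 278.2]
lid 0.78 [ 615.7 -175.9   11.1] [351.8 347.5]
mug 0.69 [328. 301.  45.] [162.1  66.8]
```

View pics/w1.png

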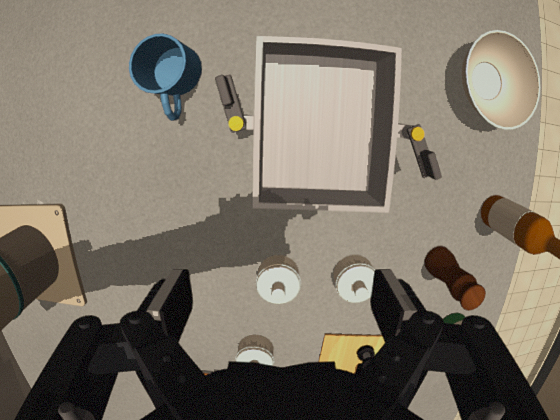

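Run:
```python
from h import *
im=cv2.imread('pics/w1.png')
cv2.imwrite('pics/w1z.png',cv2.resize(im[20:225,205:450],None,fx=3.2,fy=2.9,interpolation=cv2.INTER_CUBIC))
```

```text
(no output)
```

View pics/w1z.png

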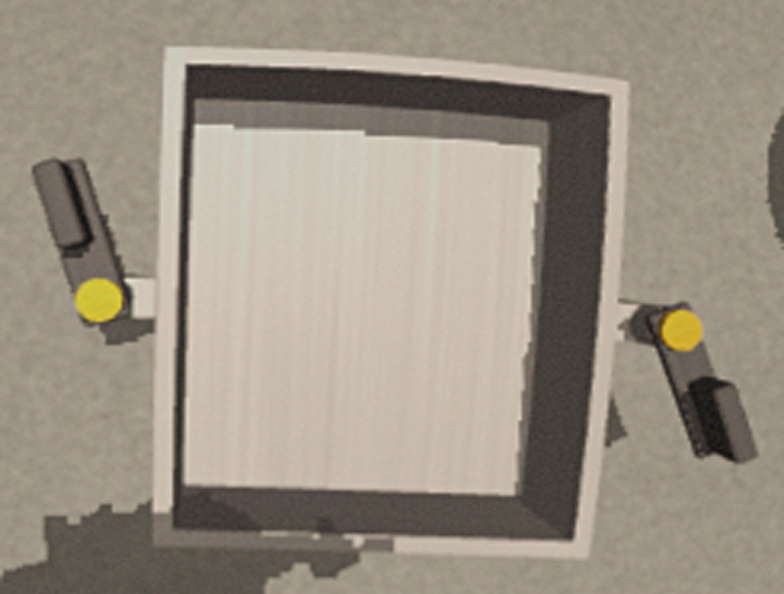

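```bash
cat >> h.py <<'E'
def fitbox(c,uvo,uvi=None,z=90,x0=(540,215,0),hx=85,hy=102,ix=78,iy=95):
    # uvo: TL,TR,BR,BL (TL=-x+y) 
    S=np.array([[-1,1],[1,1],[1,-1],[-1,-1]])
    L=[S*[hx,hy]]; uv=[np.array(uvo,float)]
    if uvi is not None: L.append(S*[ix,iy]); uv.append(np.array(uvi,float))
    L=np.vstack(L); uv=np.vstack(uv)
    def f(p):
        R=np.array([[np.cos(p[2]),-np.sin(p[2])],[np.sin(p[2]),np.cos(p[2])]])
        P=np.c_[L@R.T+p[:2],np.full(len(L),z+p[3])]
        return np.r_[(c.proj(P)-uv).ravel(), p[3]*0.3]
    r=least_squares(f,[*x0,0]); return r.x,r.fun
E
python3 - <<'E'
from h import *
np.set_printoptions(precision=2,suppress=True)
# same state still
c=Cam('wrist',ctrl.read_state())
z=lambda a:[(u/3.2+205-.35,v/2.9+20-.35) for u,v in a]
p,f=fitbox(c,z([(166,46),(629,80),(588,557),(153,545)]),z([(187,66),(611,96),(574,539),(174,526)]))
print(p[:2],np.degrees(p[2]),p[3],f)
for uv in z([(99,300),(682,329)]):
  for zz in (107,112): print(c.onz(uv,zz))
# fins top: ends
for uv in z([(60,205),(735,420)]): print('fin',c.onz(uv,133.5))
# pots from the wrist: knob centre
E
```

```text
[536.37 222.57] -1.5499721225887992 -1.7356389896188875 [ 0.28  0.38 -0.03  0.35  0.05 -0.23  0.42 -0.48 -0.36 -0.73  0.02 -0.46
 -0.05  0.48 -0.33  0.71 -0.52]
[432.47 224.88 107.  ]
[433.16 225.06 112.  ]
[640.89 219.83 107.  ]
[638.68 220.08 112.  ]
fin [423.93 259.93 133.5 ]
fin [652.88 187.76 133.5 ]
```

Emit:
arm_command([
  [1,1,-4,0.5,0,0,0],
  [1,1,-4,0.5,0,0,0],
  [1,1,-4,0.5,0,0,0],
  [1,1,-4,0.5,0,0,0],
  [1,1,-4,0.5,0,0,0],
  [1,1,-4,0.5,0,0,0],
  [1,0,0,0,0,0,0],
  [1,0,0,0,0,0,0],
])

```text
clock: 3.97
eef_pos: [542.2, -84.1, 352.5]
tool_rot: [0.433, 1.57, -1.139]
force: [0.2, 0.6, -0.2]
width: 85.5
```

Run:
```python
from h import *
np.set_printoptions(precision=1,suppress=True)
im,c,st=wrist('pics/w2.png'); print(st['eef_pos'],st['tool_rot'],st['qpos'],st['clock'])
for l in ["pot1","mill","lid","plunger_top","lid_grip"]:
    for d in ctrl.spot_in(l,'wrist'): print(l,round(d['conf'],2),np.array(d['centre']),c.proj(d['centre'])[0])
```

```text
[542.2 -84.1 352.5] [ 0.4  1.6 -1.1] [-0.2  0.4  0.5  1.6 -0.2  1.2  0.3] 3.9667
pot1 0.95 [480.  -13.4  41.8] [235.2 116.8]
pot1 0.86 [ 440.2 -421.1   43. ] [225.5 351. ]
pot1 0.84 [ 432.4 -317.8   39.1] [216.  304.6]
pot1 0.64 [ 444.8 -166.7   39.5] [215.7 221. ]
pot1 0.61 [596.5 -16.4  44.2] [319.5 118.7]
pot1 0.19 [741.    2.7 106. ] [436.2 111.5]
mill 0.75 [738.8   1.  105.1] [434.3 112.6]
lid 0.7 [ 627.2 -237.    12. ] [331.8 255.3]
plunger_top 0.82 [ 639.6 -188.6   48.5] [345.1 236.5]
plunger_top 0.55 [ 625.9 -232.6   12.9] [331.2 253.1]
lid_grip 0.95 [ 627.6 -237.6    9.7] [331.8 255. ]
```

View pics/w2.png

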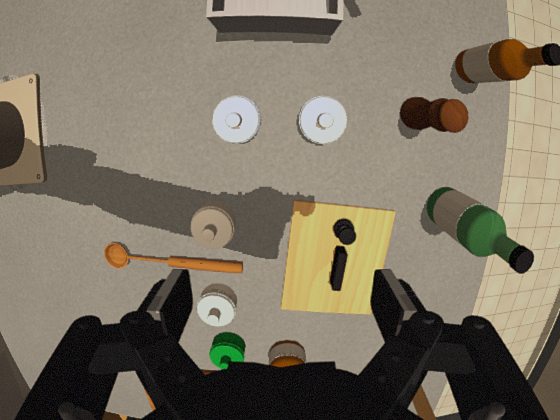

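Run:
```python
from h import *
np.set_printoptions(precision=2,suppress=True)
c=Cam('wrist',ctrl.read_state())
for n,uv in dict(A=(234,121),B=(325,121),C=(210,229),D=(214,314)).items():
    print(n,c.onz(uv,68))
p,f=fitbox(c,[(294,201),(396,210.5),(370,315),(281,308)],z=8,x0=(640,-240,-.15))
print(p[:2],np.degrees(p[2]),p[3],f)
im=cv2.imread('pics/w2.png')
g=cv2.GaussianBlur(cv2.cvtColor(im,cv2.COLOR_BGR2GRAY),(3,3),0)
print(cv2.HoughCircles(g,cv2.HOUGH_GRADIENT,1.5,30,param1=120,param2=25,minRadius=17,maxRadius=27))
cv2.imwrite('pics/w2z.png',cv2.resize(im[190:330,190:410],None,fx=3.6,fy=3.6,interpolation=cv2.INTER_CUBIC))
```

```text
A [481.07 -13.59  68.  ]
B [599.94 -12.87  68.  ]
C [ 442.13 -164.18   68.  ]
D [ 436.04 -312.08   68.  ]
[ 638.23 -248.07] -5.611276361858795 -1.527934854063936 [-0.   -0.73  0.04  0.67  0.53 -0.78 -0.56  0.97 -0.46]
[[[480.75 230.25  24.5 ]
  [236.25 119.25  24.2 ]
  [321.75 119.25  24.5 ]
  [216.75 305.25  20.6 ]
  [444.75 206.25  19.4 ]
  [207.75 233.25  24.5 ]
  [173.25 302.25  26.15]
  [417.75 111.75  17.75]
  [ 89.25 339.75  24.35]
  [507.75  59.25  21.2 ]
  [471.75  65.25  17.9 ]
  [447.75 116.25  20.15]
  [287.25 365.25  22.55]
  [227.25 348.75  17.45]]]
```

View pics/w2z.png

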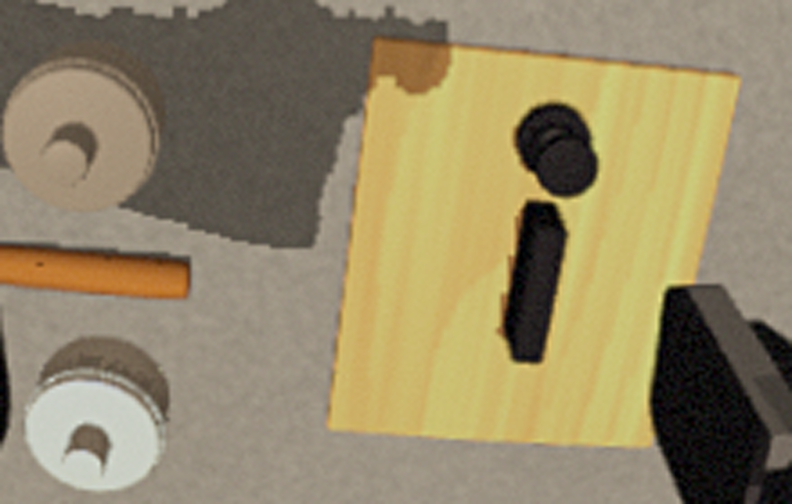

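Run:
```python
from h import *
np.set_printoptions(precision=2,suppress=True)
c=Cam('wrist',ctrl.read_state())
for n,uv in dict(C=(208,235),D=(213,317.5)).items():
    print(n,c.onz(uv,68))
im=cv2.imread('pics/w2.png')
cv2.imwrite('pics/w2y.png',cv2.resize(im[85:155,200:360],None,fx=5,fy=5,interpolation=cv2.INTER_CUBIC))
```

```text
C [ 438.51 -173.47   68.  ]
D [ 433.66 -319.36   68.  ]
```

View pics/w2y.png

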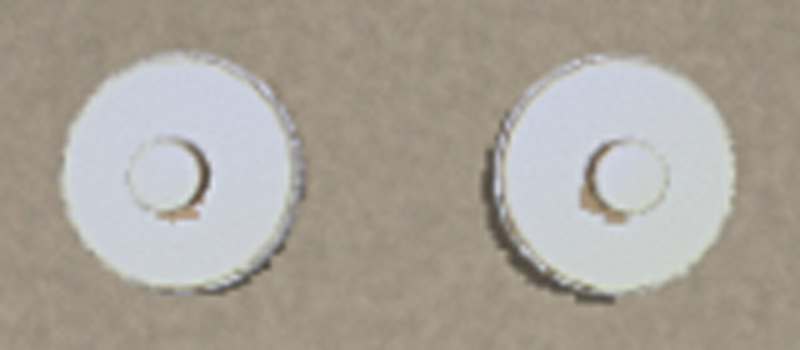

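Emit:
arm_command([
  [0.65,-1.02,1.18,-3.7,0,0,0],
  [0.65,-1.02,1.18,-3.7,0,0,0],
  [0.65,-1.02,1.18,-3.7,0,0,0],
  [0.65,-1.02,1.18,-3.7,0,0,0],
  [0.65,-1.02,1.18,-3.7,0,0,0],
  [0.65,-1.02,1.18,-3.7,0,0,0],
  [0.65,0,0,0,0,0,0],
  [0.65,0,0,0,0,0,0],
])

```text
clock: 4.93
eef_pos: [480.0, -9.5, 129.7]
tool_rot: [-1.593, 1.567, 3.126]
force: [0.8, -0.6, 1.2]
width: 55.5
```

```bash
cat > look.py <<'E'
from h import *
import sys
np.set_printoptions(precision=2,suppress=True)
im,c,st=wrist('pics/%s.png'%sys.argv[1]); T=toolT(st)
print(st['eef_pos'],'w',st['width'],'t',st['clock'],'tooly az',np.degrees(np.arctan2(T[1,1],T[0,1])),'tilt',np.degrees(T[:2,0]),'F',st['force'])
E
python3 look.py w3
```

```text
[480.    -9.5  129.72] w 55.51106415087115 t 4.9333 tooly az 0.34307122546317365 tilt [-0.2  0. ] F [ 0.78 -0.57  1.16]
```

View pics/w3.png

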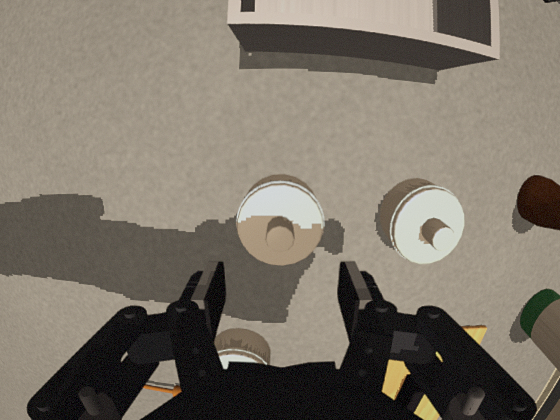

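Run:
```python
from h import *
np.set_printoptions(precision=2,suppress=True)
c=Cam('wrist',ctrl.read_state())
print(c.onz((281,239),68),c.onz((281,222),44),c.onz((439,236),68))
```

```text
[483.41 -18.33  68.  ] [483.43 -14.45  44.  ] [601.34 -17.19  68.  ]
```

Emit:
arm_command([
  [0.65,0.2,-0.65,-2.5,0,0,0],
  [0.65,0,0,-3.0,0,0,0],
  [0.65,0,0,-2.5,0,0,0],
  [0.65,0,0,0,0,0,0],
  [0,0,0,0,0,0,0],
  [0,0,0,0,0,0,0],
  [0,0,0,0,0,0,0],
  [0,0,0,0,0,0,0],
  [0,0,0,0,0,0,0],
])

```text
clock: 5.73
eef_pos: [483.9, -17.0, 51.9]
tool_rot: [1.573, 1.568, 0.006]
force: [-2.5, -0.9, 8.5]
width: 17.2
```

```bash
python3 look.py w4
```

```text
[483.94 -17.04  51.91] w 17.197718130153522 t 5.7333 tooly az 0.2094209881862053 tilt [0.15 0.  ] F [-2.54 -0.89  8.49]
```

View pics/w4.png

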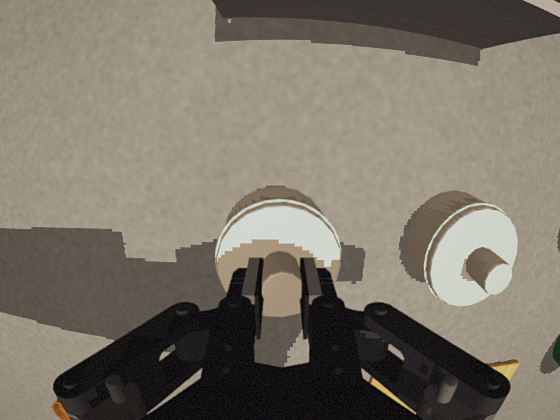

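Emit:
arm_command([
  [0,0,0,0.6,0,0,0],
  [0,0,0,2,0,0,0],
  [0,0,0,3,0,0,0],
  [0,0,0,3,0,0,0],
  [0,0,0,3,0,0,0],
  [0,0,0,1,0,0,0],
  [0,0,0,0,0,0,0],
])

```text
clock: 6.37
eef_pos: [485.1, -16.8, 179.1]
tool_rot: [1.625, 1.564, 0.059]
force: [-0.4, 0.9, -1.8]
width: 18.0
```

```bash
python3 look.py w5
```

```text
[485.1  -16.82 179.13] w 18.02476738092963 t 6.3667 tooly az 0.24494238941856664 tilt [0.38 0.02] F [-0.38  0.86 -1.76]
```

View pics/w5.png

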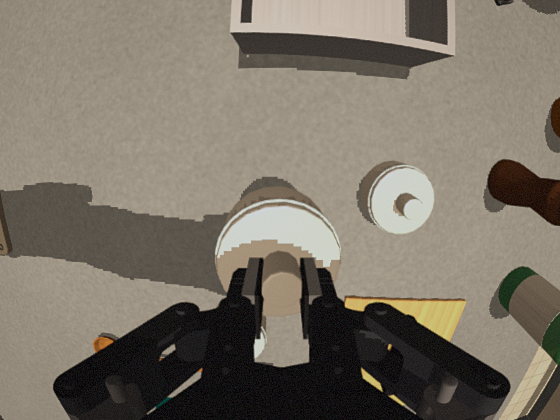

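Emit:
arm_command([
  [0,0.18,2.0,0,0,0,0],
  [0,0.18,3.8,0,0,0,0],
  [0,0.18,3.8,0,0,0,0],
  [0,0.18,3.8,0,0,0,0],
  [0,0.18,3.8,0,0,0,0],
  [0,0.18,3.8,0,0,0,0],
  [0,0.18,3.8,0,0,0,0],
  [0,0.19,3.84,0,0,0,0],
  [0,0,0,0,0,0,0],
  [0,0,0,0,0,0,0],
])

```text
clock: 7.25
eef_pos: [495.5, 272.3, 173.7]
tool_rot: [-1.301, 1.567, -2.862]
force: [0.1, -1.1, -2.8]
width: 17.7
```

```bash
python3 look.py w6
```

```text
[495.53 272.29 173.67] w 17.72569140264953 t 7.25 tooly az 0.5490732101055402 tilt [-0.2  -0.06] F [ 0.15 -1.14 -2.84]
```

View pics/w6.png

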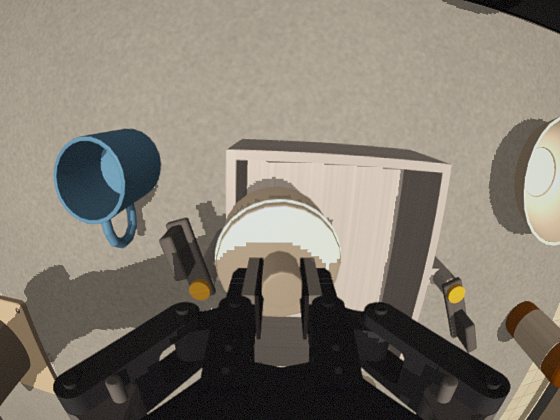

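```bash
cat >> h.py <<'E'
def rect(p,hx,hy,z):
    S=np.array([[-1,1],[1,1],[1,-1],[-1,-1]])*[hx,hy]; a=p[2]
    R=np.array([[np.cos(a),-np.sin(a)],[np.sin(a),np.cos(a)]])
    return np.c_[S@R.T+p[:2],np.full(4,z)]
BOX=(536.4,222.6,np.radians(-1.55))
E
python3 - <<'E'
from h import *
np.set_printoptions(precision=1,suppress=True)
c=Cam('wrist',ctrl.read_state())
print(c.proj(rect(BOX,85,102,90)))
E
```

```text
[[221.1 140.8]
 [447.9 153.7]
 [402.  361.3]
 [229.8 362.7]]
```

Run:
```python
from h import *
im=cv2.imread('pics/w6.png')
cv2.imwrite('pics/w6z.png',cv2.resize(im[130:310,180:480],None,fx=2.6,fy=2.6,interpolation=cv2.INTER_CUBIC))
```

```text
(no output)
```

View pics/w6z.png

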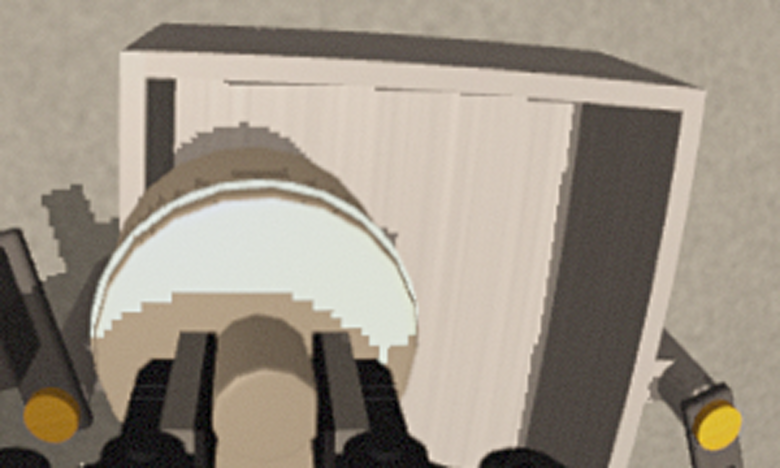

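```bash
cat > cal.py <<'E'
from h import *
np.set_printoptions(precision=2,suppress=True)
s1=dict(eef_pos=np.array([483.4,156.3,323.0]),tool_rot=np.array([1.56,1.569,-.013]))
s6=ctrl.read_state()
z1=lambda a:np.array([(u/3.2+205-.35,v/2.9+20-.35) for u,v in a])
z6=lambda a:np.array([(u/2.6+180-.35,v/2.6+130-.35) for u,v in a])
v1=z1([(166,46),(629,80),(588,557),(153,545),(187,66),(611,96),(574,539),(174,526),(99,300),(682,329)])
v6=z6([(120,50),(704,92),(146,78),(682,113),(52,416),(718,426)])
def model(b):
    R=np.array([[np.cos(b[2]),-np.sin(b[2])],[np.sin(b[2]),np.cos(b[2])]])
    pv=np.array([[-103,0],[103,0]])@R.T+b[:2]
    P=np.vstack([rect(b,85,102,90),rect(b,78,95,90),np.c_[pv,np.full(2,b[3])]])
    return P
def mk(s,w):
    c=Cam('wrist',s); X=ctrl.calibration('wrist')['T_tool_cam'].copy()
    X[:3,:3]=X[:3,:3]@Ro.from_rotvec(w[:3]).as_matrix(); X[:3,3]+=w[3:]
    c.T=toolT(s)@X; return c
def f(p):
    b=p[:4]; w=p[4:]
    P=model(b)
    r1=mk(s1,w).proj(P)-v1; r6=mk(s6,w).proj(P[[0,1,4,5,8,9]])-v6
    return np.r_[r1.ravel(),r6.ravel(),w[:3]/0.01,w[3:]/2,(b[3]-109)/3]
r=least_squares(f,[536,220,-.03,109,0,0,0,0,0,0])
print(r.x[:2],np.degrees(r.x[2]),r.x[3],'rot deg',np.degrees(r.x[4:7]),r.x[7:]); print(r.fun[:-7].reshape(-1,2))
E
python3 cal.py
```

```text
[537.69 211.54] -2.302378392175116 112.55610426346945 rot deg [-0.99  0.24 -0.16] [ 0.55  0.09 -0.01]
[[ 0.04  0.18]
 [ 0.77  0.46]
 [-0.38  0.08]
 [ 0.21 -0.32]
 [-0.56 -0.86]
 [ 0.75 -0.32]
 [-0.45  0.83]
 [-0.55  0.91]
 [ 0.05  0.44]
 [ 0.26  1.18]
 [ 0.21  0.59]
 [ 0.24 -1.05]
 [-0.16 -0.21]
 [-0.19 -1.07]
 [ 0.39  0.05]
 [-0.65 -0.31]]
```

Emit:
arm_command([
  [0,0.6,-1.3,0,0,0,0],
  [0,0,0,0,0,0,0],
  [0,0,0,-3,0,0,0],
  [0,0,0,-2.5,0,0,0],
  [0,0,0,0,0,0,0],
])

```text
clock: 7.72
eef_pos: [500.0, 253.8, 117.0]
tool_rot: [-1.101, 1.561, -2.671]
force: [-1.5, 0.3, -2.0]
width: 17.8
```

```bash
python3 look.py w7
```

```text
[500.01 253.83 117.04] w 17.750647772857494 t 7.7167 tooly az 0.06459838865639285 tilt [-0.48 -0.24] F [-1.52  0.25 -2.  ]
```

View pics/w7.png

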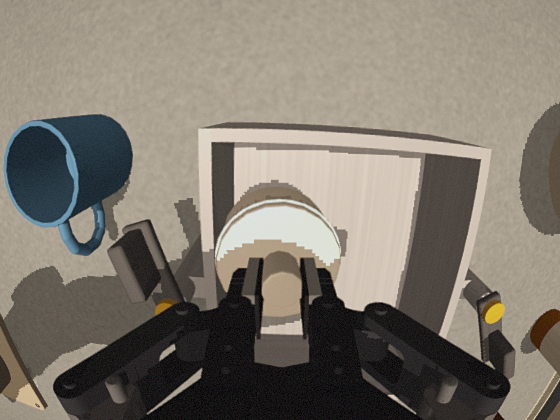

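Emit:
arm_command([
  [0,0,0.2,-2,0,0,0],
  [0,0,0,-2,0,0,0],
  [0,0,0,-1.0,0,0,0],
  [0,0,0,-0.5,0,0,0],
  [0,0,0,0,0,0,0],
])

```text
clock: 8.18
eef_pos: [503.5, 258.0, 66.2]
tool_rot: [-0.89, 1.57, -2.458]
force: [-0.7, 0.6, -1.8]
width: 17.7
```

Emit:
arm_command([
  [0,0,0,-0.4,0,0,0],
  [0,0,0,0,0,0,0],
])

```text
clock: 8.35
eef_pos: [504.0, 258.5, 62.9]
tool_rot: [2.011, 1.57, 0.444]
force: [0.6, 0.5, -1.4]
width: 17.6
```

Emit:
arm_command([
  [0,0,0,-0.3,0,0,0],
  [0,0,0,0,0,0,0],
  [0.45,0,0,0,0,0,0],
  [0.45,0,0,0,0,0,0],
  [0.45,0,0,0,0,0,0],
  [0.45,0,0,2,0,0,0],
  [0.45,0,0,3,0,0,0],
  [0.5,0,0,4,0,0,0],
  [0.65,0,0,3,0,0,0],
])

```text
clock: 9.1
eef_pos: [504.1, 258.3, 181.8]
tool_rot: [1.842, 1.569, 0.274]
force: [0.5, 0.4, 0.8]
width: 53.4
```

```bash
python3 look.py w8
```

```text
[504.11 258.35 181.8 ] w 53.35178583311345 t 9.1 tooly az 0.1822954374709039 tilt [0.09 0.03] F [0.52 0.38 0.75]
```

View pics/w8.png

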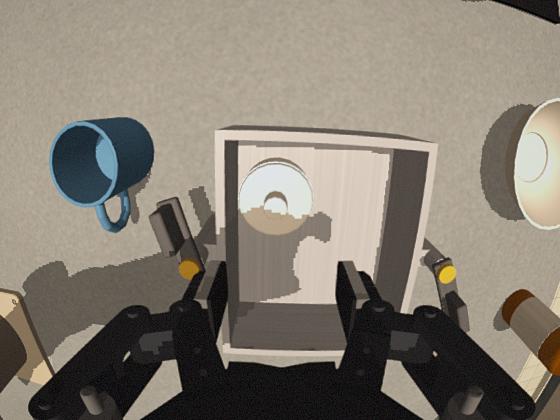

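Emit:
arm_command([
  [0.65,1.21,-3.46,0,0,0,0],
  [0.65,1.21,-3.46,0,0,0,0],
  [0.65,1.21,-3.46,0,0,0,0],
  [0.65,1.21,-3.46,0,0,0,0],
  [0.65,1.21,-3.46,-0.5,0,0,0],
  [0.65,1.21,-3.46,-1,0,0,0],
  [0.65,1.21,-3.46,-1.5,0,0,0],
  [0.65,1.21,-3.46,-2,0,0,0],
  [0.65,0,0,0,0,0,0],
  [0.65,0,0,0,0,0,0],
])

```text
clock: 9.98
eef_pos: [599.8, -22.0, 128.4]
tool_rot: [-0.772, 1.569, -2.345]
force: [0.5, 0.3, -0.4]
width: 55.4
```

```bash
python3 look.py w9
python3 - <<'E'
from h import *
im=cv2.imread('pics/w8.png')
cv2.imwrite('pics/w8z.png',cv2.resize(im[110:370,150:470],None,fx=2.4,fy=2.3,interpolation=cv2.INTER_CUBIC))
E
```

```text
[599.79 -22.02 128.43] w 55.38722890939679 t 9.9833 tooly az -0.12244662927105492 tilt [-0.09 -0.09] F [ 0.53  0.26 -0.39]
```

View pics/w9.png

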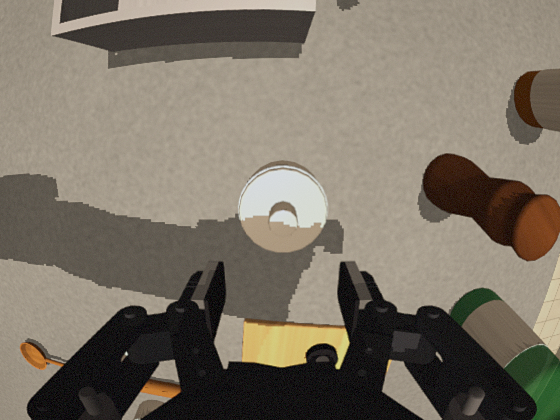

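View pics/w8z.png

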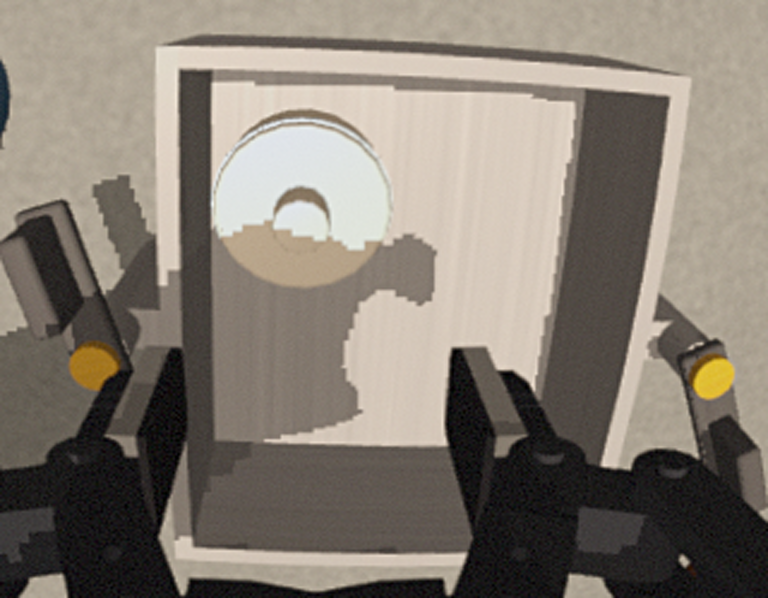

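```bash
cat > cal.py <<'E'
from h import *
np.set_printoptions(precision=2,suppress=True)
S=lambda p,r:dict(eef_pos=np.array(p),tool_rot=np.array(r))
V=[(S([483.4,156.3,323.0],[1.56,1.569,-.013]),(3.2,2.9,205,20),[0,1,2,3,4,5,6,7,8,9],[(166,46),(629,80),(588,557),(153,545),(187,66),(611,96),(574,539),(174,526),(99,300),(682,329)]),
(S([495.5,272.3,173.7],[-1.301,1.567,-2.862]),(2.6,2.6,180,130),[0,1,4,5,8,9],[(120,50),(704,92),(146,78),(682,113),(52,416),(718,426)]),
(S([504.1,258.35,181.8],[1.842,1.569,.274]),(2.4,2.3,150,110),[0,1,3,4,5,7,8,9,10],[(157,47),(690,76),(177,557),(180,70),(670,97),(195,543),(95,366),(713,377),(301,226)])]
def model(b):
    R=np.array([[np.cos(b[2]),-np.sin(b[2])],[np.sin(b[2]),np.cos(b[2])]])
    pv=np.array([[-103,0],[103,0]])@R.T+b[:2]
    return np.vstack([rect(b,85,102,90),rect(b,78,95,90),np.c_[pv,np.full(2,b[3])],[[504,258.4,75]]])
def mk(s,w):
    c=Cam('wrist',s); X=ctrl.calibration('wrist')['T_tool_cam'].copy()
    X[:3,:3]=X[:3,:3]@Ro.from_rotvec(w[:3]).as_matrix(); X[:3,3]+=w[3:6]
    c.T=toolT(s)@X; return c
def f(p):
    b=p[:4]; w=p[4:]; P=model(b); o=[]
    for s,(fx,fy,ox,oy),idx,uv in V:
        uv=np.array(uv)/[fx,fy]+[ox-.3,oy-.3]
        o.append((mk(s,w).proj(P[idx])-uv).ravel())
    return np.r_[np.concatenate(o),w[:3]/0.01,w[3:]/2,(b[3]-109)/3]
if __name__=='__main__':
    r=least_squares(f,[536,220,-.03,109,0,0,0,0,0,0],loss='soft_l1')
    print(r.x[:2],np.degrees(r.x[2]),r.x[3],'rot deg',np.degrees(r.x[4:7]),r.x[7:]); print(r.fun[:-7].reshape(-1,2)); np.save('w.npy',r.x[4:])
    c=mk(ctrl.read_state(),r.x[4:]); print('B knob',c.onz((283.5,217.5+2),68))
E
python3 cal.py
```

```text
[542.01 217.6 ] -1.7335660784730338 111.69357775626708 rot deg [-0.14 -0.09  0.24] [-0.24  2.77  0.42]
[[ 0.17  0.21]
 [ 0.05  0.27]
 [ 0.02 -0.25]
 [ 0.37 -0.37]
 [-0.45 -0.88]
 [ 0.11 -0.54]
 [-0.07  0.47]
 [-0.37  0.81]
 [ 0.4  -0.25]
 [-0.14  0.2 ]
 [ 0.59  0.64]
 [ 0.28 -0.55]
 [ 0.19 -0.12]
 [-0.07 -0.57]
 [ 0.21  0.27]
 [-0.37  0.07]
 [ 0.05 -0.03]
 [ 0.01  0.7 ]
 [-0.   -0.28]
 [-0.21 -0.45]
 [-0.32 -0.47]
 [-0.69  1.05]
 [ 0.28  0.35]
 [-0.44 -0.04]
 [ 0.34  0.08]]
B knob [605.75 -12.92  68.  ]
```

Run:
```python
from h import *
np.set_printoptions(precision=1,suppress=True)
im=cv2.imread('pics/w4.png')
cv2.imwrite('pics/w4z.png',cv2.resize(im[200:370,200:360],None,fx=4.5,fy=3.5,interpolation=cv2.INTER_CUBIC))
s=ctrl.read_state(); c=Cam('wrist',s); T=toolT(s)
for p in [(0,0,0),(-16,0,0),(-16,0,5),(-16,0,-10),(-16,0,10),(-19,0,0),(-19,10,0)]: print(p,c.proj(T[:3,:3]@np.array(p)+T[:3,3])[0])
print(c.onz((283.5,219),68),c.onz((283,208.5),44))
```

```text
(0, 0, 0) [279.  273.1]
(-16, 0, 0) [278.8 289.8]
(-16, 0, 5) [278.8 298.9]
(-16, 0, -10) [278.7 270.5]
(-16, 0, 10) [278.8 307.7]
(-19, 0, 0) [278.7 293.2]
(-19, 10, 0) [301.1 293.1]
[602.6 -11.5  68. ] [602.4 -11.6  44. ]
```

View pics/w4z.png

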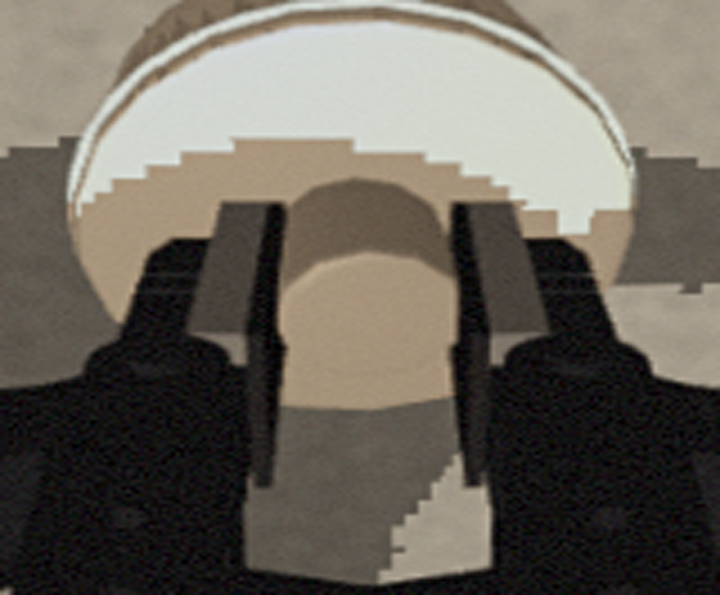

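Emit:
arm_command([
  [0.65,0.28,1.05,-2.5,0,0,0],
  [0.65,0,0,-3.0,0,0,0],
  [0.65,0,0,-2.2,0,0,0],
  [0.65,0,0,0,0,0,0],
  [0,0,0,0,0,0,0],
  [0,0,0,0,0,0,0],
  [0,0,0,0,0,0,0],
  [0,0,0,0,0,0,0],
  [0,0,0,0,0,0,0],
])

```text
clock: 10.78
eef_pos: [603.4, -7.2, 54.2]
tool_rot: [2.191, 1.569, 0.624]
force: [-2.9, 2.0, 6.1]
width: 16.7
```

```bash
python3 look.py w10
```

```text
[603.41  -7.24  54.19] w 16.710588802309093 t 10.7833 tooly az 0.22411351457002665 tilt [0.08 0.06] F [-2.9   1.95  6.07]
```

View pics/w10.png

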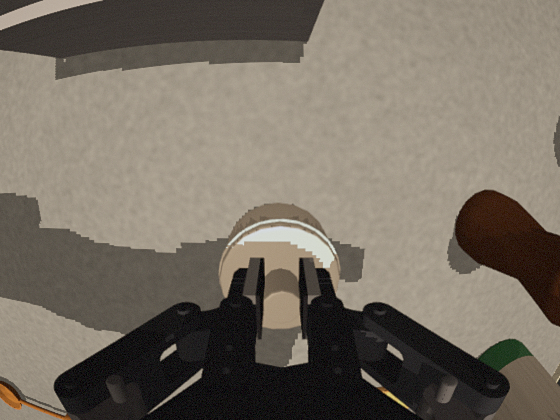

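Emit:
arm_command([
  [0,0,0,0.6,0,0,0],
  [0,0,0,2,0,0,0],
  [0,0,0,3,0,0,0],
  [0,0,0,3,0,0,0],
  [0,0,0,3,0,0,0],
  [0,0,0,1,0,0,0],
  [0,0,0,0,0,0,0],
])

```text
clock: 11.42
eef_pos: [605.4, -8.1, 181.8]
tool_rot: [1.577, 1.564, 0.01]
force: [-1.0, -0.7, -3.5]
width: 16.9
```

Emit:
arm_command([
  [0,-0.3,2.0,0,0,0,0],
  [0,-0.35,3.6,0,0,0,0],
  [0,-0.35,3.6,0,0,0,0],
  [0,-0.35,3.6,0,0,0,0],
  [0,-0.35,3.6,0,0,0,0],
  [0,-0.35,3.6,0,0,0,0],
  [0,-0.35,3.6,0,0,0,0],
  [0,-0.3,3.3,0,0,0,0],
  [0,0,0,0,0,0,0],
  [0,0,0,0,0,0,0],
])

```text
clock: 12.25
eef_pos: [573.8, 264.6, 175.9]
tool_rot: [-1.561, 1.567, -3.122]
force: [0.7, -0.6, -1.8]
width: 16.9
```

```bash
python3 look.py w11
```

```text
[573.84 264.56 175.85] w 16.89335999351492 t 12.25 tooly az 0.5420246356505682 tilt [-0.2 -0. ] F [ 0.66 -0.59 -1.85]
```

View pics/w11.png

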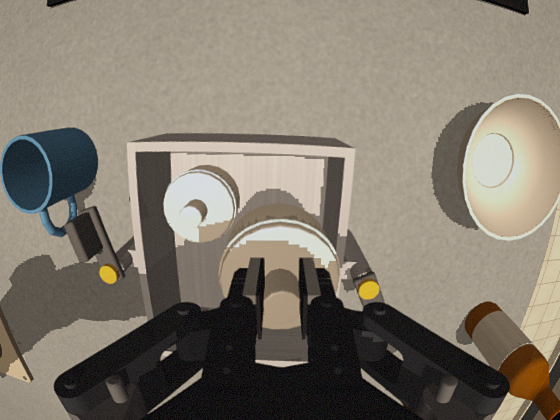

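Emit:
arm_command([
  [0,0.4,0,-1,0,0,0],
  [0,0,0,-3,0,0,0],
  [0,0,0,-3,0,0,0],
  [0,0,0,-2,0,0,0],
  [0,0,0,-1,0,0,0],
  [0,0,0,0,0,0,0],
])

```text
clock: 12.8
eef_pos: [578.6, 258.6, 75.1]
tool_rot: [-1.016, 1.565, -2.586]
force: [-0.4, 0.6, -2.7]
width: 17.1
```

Emit:
arm_command([
  [0,0,0,-0.9,0,0,0],
  [0,0,0,-0.3,0,0,0],
  [0,0,0,0,0,0,0],
  [0.45,0,0,0,0,0,0],
  [0.45,0,0,0,0,0,0],
  [0.45,0,0,0,0,0,0],
  [0.45,0,0,2,0,0,0],
  [0.45,0,0,3,0,0,0],
  [0.5,0,0,4,0,0,0],
  [0.65,0,0,3,0,0,0],
  [0.65,0,0,0,0,0,0],
])

```text
clock: 13.72
eef_pos: [584.6, 262.3, 194.0]
tool_rot: [1.968, 1.557, 0.401]
force: [1.3, -0.1, 0.9]
width: 55.2
```

```bash
python3 look.py w12
```

```text
[584.62 262.3  194.03] w 55.24568620641355 t 13.7167 tooly az 0.2023748703523068 tilt [0.71 0.3 ] F [ 1.3  -0.05  0.88]
```

View pics/w12.png

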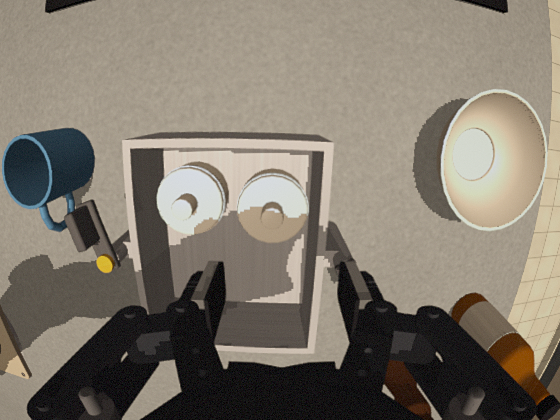

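Emit:
arm_command([
  [0.65,-1.22,-3.6,0,0,0,0],
  [0.65,-1.22,-3.6,0,0,0,0],
  [0.65,-1.22,-3.6,0,0,0,0],
  [0.65,-1.22,-3.6,0,0,0,0],
  [0.65,-1.22,-3.6,0,0,0,0],
  [0.65,-1.22,-3.6,0,0,0,0],
  [0.65,-1.22,-3.6,0,0,0,0],
  [0.65,-1.22,-3.6,-1,0,0,0],
  [0.65,-1.22,-3.6,-1,0,0,0],
  [0.65,-1.22,-3.6,-1,0,0,0],
  [0.65,-1.22,-3.6,-1.5,0,0,0],
  [0.65,-1.22,-3.6,-1.5,0,0,0],
  [0.65,0,0,0,0,0,0],
  [0.65,0,0,0,0,0,0],
])

```text
clock: 14.93
eef_pos: [431.5, -173.5, 125.5]
tool_rot: [-1.514, 1.568, -3.089]
force: [-0.6, 1.2, 0.4]
width: 55.6
```

```bash
python3 look.py w13
```

```text
[ 431.51 -173.49  125.51] w 55.641456873226765 t 14.9333 tooly az -0.1966566501041199 tilt [-0.14 -0.01] F [-0.59  1.21  0.42]
```

View pics/w13.png

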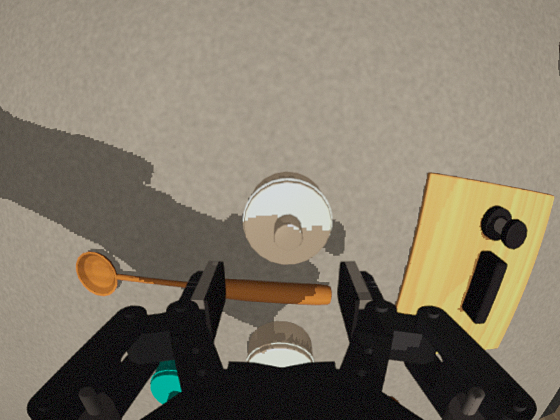

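Run:
```python
from h import *
np.set_printoptions(precision=2,suppress=True)
s=ctrl.read_state();c=Cam('wrist',s)
print(s['qd'],c.onz((287.5,236),68),c.onz((287.5,220.5),44))
```

```text
[-0.06 -0.01 -0.02 -0.01  0.    0.   -0.  ] [ 438.08 -174.64   68.  ] [ 438.48 -172.06   44.  ]
```

Emit:
arm_command([
  [0.65,0.6,0,0,0,0,0],
  [0.65,0,0,0,0,0,0],
  [0.65,0,0,0,0,0,0],
  [0.65,0,0,0,0,0,0],
])

```text
clock: 15.32
eef_pos: [440.4, -169.4, 126.5]
tool_rot: [1.906, 1.57, 0.342]
force: [-1.1, 1.0, 0.1]
width: 55.6
```

Run:
```python
from h import *
np.set_printoptions(precision=3,suppress=True)
s=ctrl.read_state();print(s['qd'],s['eef_pos'])
```

```text
[ 0.011 -0.001  0.004  0.006 -0.001  0.003  0.   ] [ 440.41  -169.402  126.544]
```

Emit:
arm_command([
  [0.65,-0.2,-0.4,-2.5,0,0,0],
  [0.65,0,0,-3.0,0,0,0],
  [0.65,0,0,-2.0,0,0,0],
  [0.65,0,0,0,0,0,0],
  [0.65,0,0,0,0,0,0],
  [0,0,0,0,0,0,0],
  [0,0,0,0,0,0,0],
  [0,0,0,0,0,0,0],
  [0,0,0,0,0,0,0],
  [0,0,0,0,0,0,0],
])

```text
clock: 16.15
eef_pos: [437.8, -174.9, 52.4]
tool_rot: [1.367, 1.57, -0.2]
force: [-1.6, 0.4, 7.1]
width: 17.3
```

```bash
python3 look.py w14
```

```text
[ 437.8  -174.86   52.42] w 17.340288875762838 t 16.15 tooly az 0.20782378568079535 tilt [ 0.06 -0.01] F [-1.57  0.39  7.08]
```

View pics/w14.png

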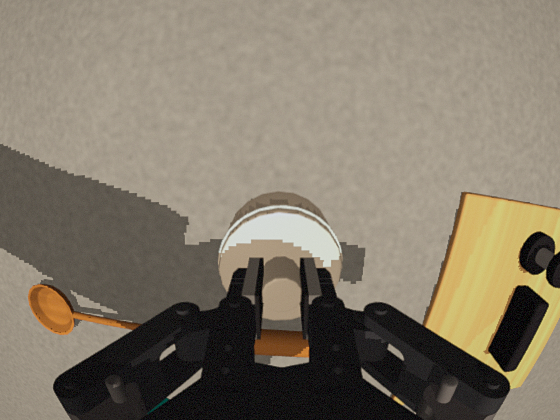

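Emit:
arm_command([
  [0,0,0,0.6,0,0,0],
  [0,0,0,2,0,0,0],
  [0,0,0,3,0,0,0],
  [0,0,0,3,0,0,0],
  [0,0,0,3,0,0,0],
  [0,0.5,1.5,1,0,0,0],
  [0,0.65,3.7,0,0,0,0],
  [0,0.65,3.7,0,0,0,0],
  [0,0.65,3.7,0,0,0,0],
  [0,0.65,3.7,0,0,0,0],
  [0,0.65,3.7,0,0,0,0],
  [0,0.65,3.7,0,0,0,0],
  [0,0.65,3.7,0,0,0,0],
  [0,0.65,3.7,0,0,0,0],
  [0,0.6,3.0,0,0,0,0],
  [0,0,0,0,0,0,0],
  [0,0,0,0,0,0,0],
  [0,0,0,0,0,0,0],
  [0,0,0,0,0,0,0],
])

```text
clock: 17.78
eef_pos: [500.3, 164.7, 177.6]
tool_rot: [-0.38, 1.57, -1.949]
force: [-0.3, -1.3, -2.7]
width: 17.7
```

```bash
python3 look.py w15
```

```text
[500.34 164.69 177.56] w 17.658390345761273 t 17.7833 tooly az 0.09769792490097741 tilt [-0.02 -0.04] F [-0.29 -1.35 -2.69]
```

View pics/w15.png

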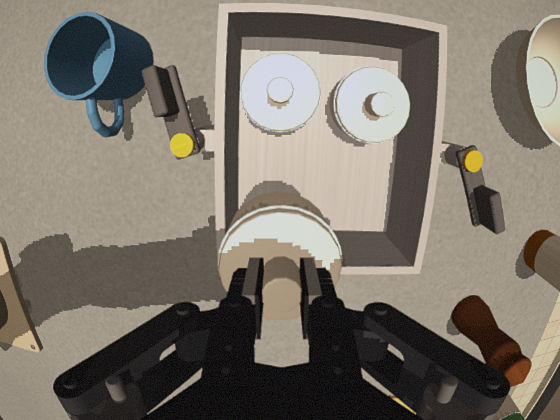

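Run:
```python
from h import *
im=cv2.imread('pics/w15.png')
cv2.imwrite('pics/w15z.png',cv2.resize(im[0:285,165:500],None,fx=2.3,fy=2.1,interpolation=cv2.INTER_CUBIC))
```

```text
(no output)
```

View pics/w15z.png

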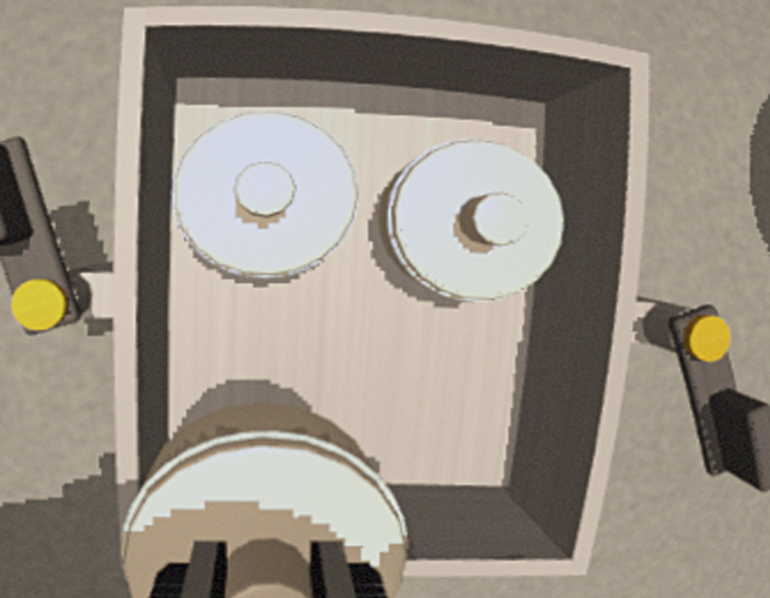

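```bash
cat > fit15.py <<'E'
from h import *
np.set_printoptions(precision=2,suppress=True)
s=dict(eef_pos=np.array([500.34,164.69,177.56]),tool_rot=np.array([-.38,1.57,-1.949]))
s=ctrl.read_state()
z=lambda a:np.array([(u/2.3+165-.3,v/2.1-.3) for u,v in a])
uv=z([(124,9),(649,54),(585,574),(147,28),(631,69),(573,560),(38,304),(709,339)])
c=Cam('wrist',s)
def f(p):
    b=p; R=np.array([[np.cos(b[2]),-np.sin(b[2])],[np.sin(b[2]),np.cos(b[2])]])
    pv=np.array([[-103,0],[103,0]])@R.T+b[:2]
    P=np.vstack([rect(b,85,102,90),rect(b,78,95,90),np.c_[pv,np.full(2,b[3])]])
    return (c.proj(P)[[0,1,2,4,5,6,8,9]]-uv).ravel()
r=least_squares(f,[536,220,-.03,109]); print(r.x[:2],np.degrees(r.x[2]),r.x[3],r.fun.reshape(-1,2))
for k in z([(265,188),(499,219)]): print(c.onz(k,75))
E
python3 fit15.py
```

```text
[538.81 218.42] -1.9957997998970443 112.24355854727312 [[ 0.47 -0.05]
 [-0.26  0.45]
 [-0.04  0.02]
 [-0.35 -0.62]
 [-0.31 -0.14]
 [-0.47 -0.44]
 [ 0.5   0.57]
 [ 0.18 -0.01]]
[500.57 259.11  75.  ]
[578.46 250.66  75.  ]
```

Emit:
arm_command([
  [0,-0.1,0.7,-1,0,0,0],
  [0,0,0,-3,0,0,0],
  [0,0,0,-3,0,0,0],
  [0,0,0,-2,0,0,0],
  [0,0,0,-1,0,0,0],
  [0,0,0,0,0,0,0],
  [0,0,0,0,0,0,0],
  [0,0,0,0,0,0,0],
])

```text
clock: 18.5
eef_pos: [500.7, 173.2, 78.3]
tool_rot: [1.847, 1.569, 0.279]
force: [0.0, 0.2, -2.0]
width: 17.4
```

Emit:
arm_command([
  [0,0,0,-1.2,0,0,0],
  [0,0,0,-0.5,0,0,0],
  [0,0,0,0,0,0,0],
  [0,0,0,0,0,0,0],
  [0.45,0,0,0,0,0,0],
  [0.45,0,0,0,0,0,0],
  [0.45,0,0,0,0,0,0],
  [0.45,0,0,2,0,0,0],
  [0.45,0,0,3,0,0,0],
  [0.5,0,0,4,0,0,0],
  [0.65,0,0,3,0,0,0],
  [0.65,0,0,0,0,0,0],
])

```text
clock: 19.5
eef_pos: [503.6, 173.9, 186.3]
tool_rot: [1.932, 1.559, 0.364]
force: [0.8, 0.9, 0.4]
width: 55.7
```

```bash
python3 look.py w16
```

```text
[503.64 173.89 186.33] w 55.73050280983151 t 19.5 tooly az 0.181289280346243 tilt [0.6  0.23] F [0.75 0.88 0.41]
```

View pics/w16.png

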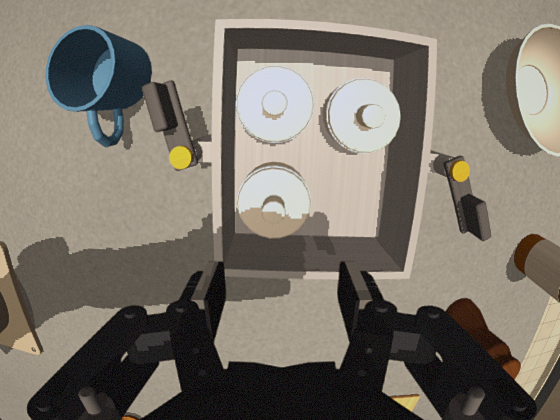

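Emit:
arm_command([
  [0.65,-0.54,-3.77,0,0,0,0],
  [0.65,-0.54,-3.77,0,0,0,0],
  [0.65,-0.54,-3.77,0,0,0,0],
  [0.65,-0.54,-3.77,0,0,0,0],
  [0.65,-0.54,-3.77,0,0,0,0],
  [0.65,-0.54,-3.77,0,0,0,0],
  [0.65,-0.54,-3.77,0,0,0,0],
  [0.65,-0.54,-3.77,0,0,0,0],
  [0.65,-0.54,-3.77,-0.5,0,0,0],
  [0.65,-0.54,-3.77,-1,0,0,0],
  [0.65,-0.54,-3.77,-1.5,0,0,0],
  [0.65,-0.54,-3.77,-1.5,0,0,0],
  [0.65,-0.54,-3.5,-1,0,0,0],
  [0.65,0,0,0,0,0,0],
  [0.65,0,0,0,0,0,0],
  [0.65,0,0,0,0,0,0],
  [0.65,0,0,0,0,0,0],
  [0.65,0,0,0,0,0,0],
])

```text
clock: 21.05
eef_pos: [430.2, -312.4, 125.5]
tool_rot: [2.826, 1.57, 1.262]
force: [0.1, 0.9, -1.0]
width: 55.8
```

```bash
python3 look.py w17
```

```text
[ 430.19 -312.42  125.46] w 55.76479716642106 t 21.05 tooly az 0.36773592211632783 tilt [0.02 0.05] F [ 0.12  0.92 -1.04]
```

View pics/w17.png

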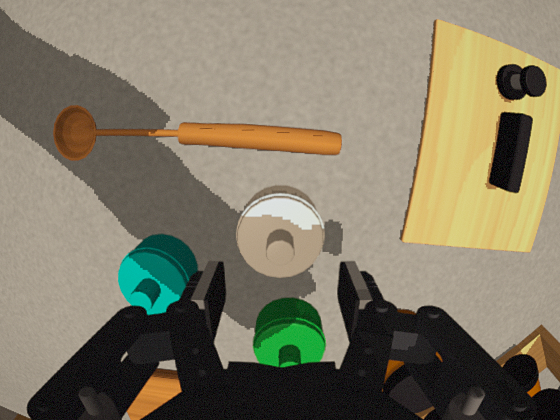

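Run:
```python
from h import *
np.set_printoptions(precision=2,suppress=True)
s=ctrl.read_state();c=Cam('wrist',s)
print(s['eef_pos'],s['qd'],c.onz((280,251.5),68),c.onz((280,233),44))
im=cv2.imread('pics/w17.png')
cv2.imwrite('pics/w17z.png',cv2.resize(im[170:300,200:360],None,fx=4,fy=4,interpolation=cv2.INTER_CUBIC))
```

```text
[ 430.21 -312.6   125.57] [ 0. -0.  0. -0.  0. -0.  0.] [ 430.64 -327.12   68.  ] [ 430.56 -323.03   44.  ]
```

View pics/w17z.png

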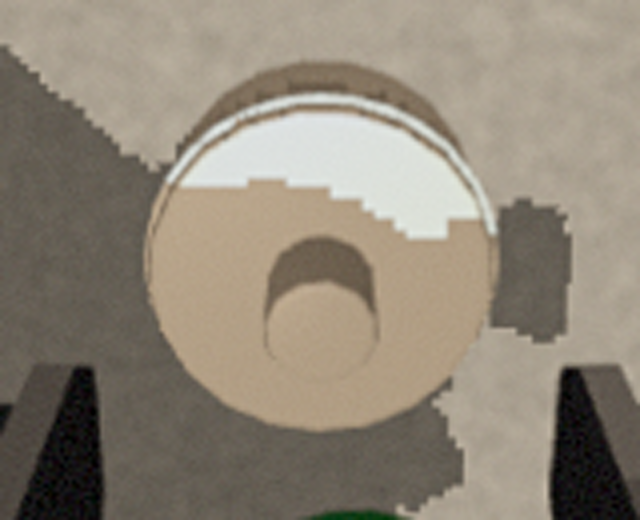

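Emit:
arm_command([
  [0.65,0.05,-1.4,-2.5,0,0,0],
  [0.65,0,0,-3.0,0,0,0],
  [0.65,0,0,-1.9,0,0,0],
  [0.65,0,0,0,0,0,0],
  [0.65,0,0,0,0,0,0],
  [0,0,0,0,0,0,0],
  [0,0,0,0,0,0,0],
  [0,0,0,0,0,0,0],
  [0,0,0,0,0,0,0],
  [0,0,0,0,0,0,0],
])

```text
clock: 21.93
eef_pos: [430.4, -328.6, 52.7]
tool_rot: [1.0, 1.569, -0.567]
force: [-2.0, 0.7, 6.6]
width: 17.2
```

```bash
python3 look.py w18
```

```text
[ 430.41 -328.61   52.71] w 17.224194544260016 t 21.9333 tooly az 0.20567678010116908 tilt [ 0.09 -0.06] F [-2.02  0.68  6.58]
```

View pics/w18.png

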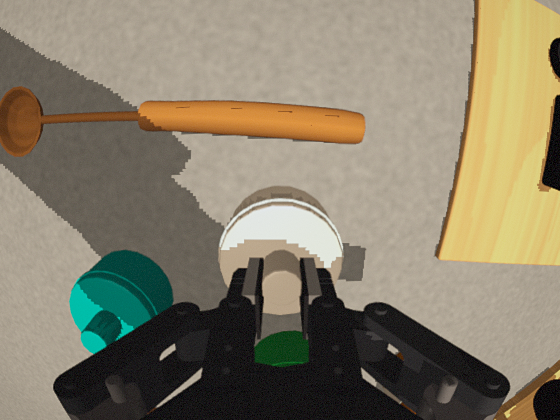

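Emit:
arm_command([
  [0,0,0,0.6,0,0,0],
  [0,0,0,2,0,0,0],
  [0,0,0,3,0,0,0],
  [0,0,0,3,0,0,0],
  [0,0,0,3,0,0,0],
  [0,0.5,1.5,1,0,0,0],
  [0,1.0,3.4,0,0,0,0],
  [0,1.0,3.4,0,0,0,0],
  [0,1.0,3.4,0,0,0,0],
  [0,1.0,3.4,0,0,0,0],
  [0,1.0,3.4,0,0,0,0],
  [0,1.0,3.4,0,0,0,0],
  [0,1.0,3.4,0,0,0,0],
  [0,1.0,3.4,0,0,0,0],
])

```text
clock: 23.15
eef_pos: [515.0, -39.2, 177.8]
tool_rot: [2.304, 1.57, 0.737]
force: [1.9, 0.1, -0.8]
width: 17.4
```

```bash
python3 look.py w19
```

```text
[515.02 -39.21 177.84] w 17.43001301984503 t 23.15 tooly az 0.21327191247290808 tilt [0.02 0.02] F [ 1.93  0.1  -0.76]
```

View pics/w19.png

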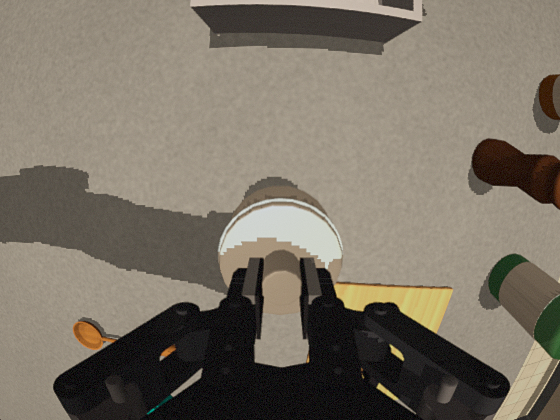

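Emit:
arm_command([
  [0,0.98,3.55,0,0,0,0],
  [0,0.98,3.55,0,0,0,0],
  [0,0.98,3.55,0,0,0,0],
  [0,0.98,3.55,0,0,0,0],
  [0,0.98,3.55,0,0,0,0],
  [0,0.98,3.55,0,0,0,0],
  [0,0,0,0,0,0,0],
  [0,0,0,0,0,0,0],
  [0,0,0,0,0,0,0],
  [0,0,0,0,0,0,0],
  [0,0,0,0,0,0,0],
])

```text
clock: 24.12
eef_pos: [573.7, 169.9, 177.6]
tool_rot: [-0.078, 1.57, -1.648]
force: [0.5, 0.6, -1.7]
width: 17.3
```

```bash
python3 look.py w20
```

```text
[573.65 169.92 177.64] w 17.28878729034366 t 24.1167 tooly az 0.054203983764822064 tilt [-0.   -0.03] F [ 0.45  0.58 -1.71]
```

View pics/w20.png

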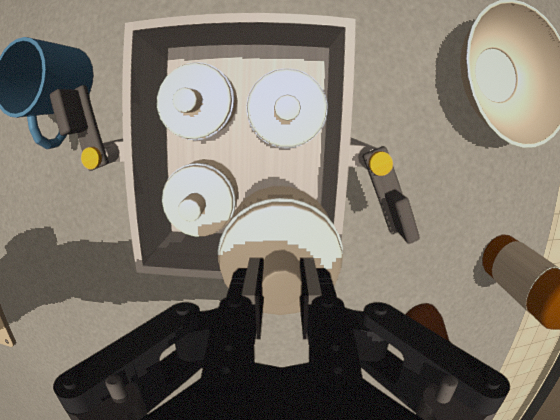

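Emit:
arm_command([
  [0,0,0,-1.5,0,0,0],
  [0,0,0,-3,0,0,0],
  [0,0,0,-3,0,0,0],
  [0,0,0,-2,0,0,0],
  [0,0,0,-1.2,0,0,0],
  [0,0,0,0,0,0,0],
  [0,0,0,0,0,0,0],
  [0,0,0,-0.7,0,0,0],
  [0,0,0,0,0,0,0],
  [0,0,0,0,0,0,0],
])

```text
clock: 25.0
eef_pos: [574.2, 172.0, 64.1]
tool_rot: [2.003, 1.57, 0.436]
force: [-0.5, -1.2, -1.1]
width: 17.6
```

Emit:
arm_command([
  [0,0,0,-0.4,0,0,0],
  [0,0,0,0,0,0,0],
  [0,0,0,0,0,0,0],
  [0.45,0,0,0,0,0,0],
  [0.45,0,0,0,0,0,0],
  [0.45,0,0,0,0,0,0],
  [0.45,0,0,2,0,0,0],
  [0.45,0,0,3,0,0,0],
  [0.5,0,0,4,0,0,0],
  [0.65,0,0,3,0,0,0],
  [0.65,0,0,2,0,0,0],
  [0.65,0,0,0,0,0,0],
  [0.65,0,0,0,0,0,0],
  [0.65,0,0,0,0,0,0],
])

```text
clock: 26.17
eef_pos: [572.9, 171.9, 198.6]
tool_rot: [-1.525, 1.569, -3.092]
force: [-0.3, -0.0, -0.2]
width: 55.4
```

```bash
python3 look.py w21
```

```text
[572.95 171.91 198.61] w 55.44438170857933 t 26.1667 tooly az 0.22099363985519818 tilt [-0.09 -0.  ] F [-0.31 -0.01 -0.17]
```

View pics/w21.png

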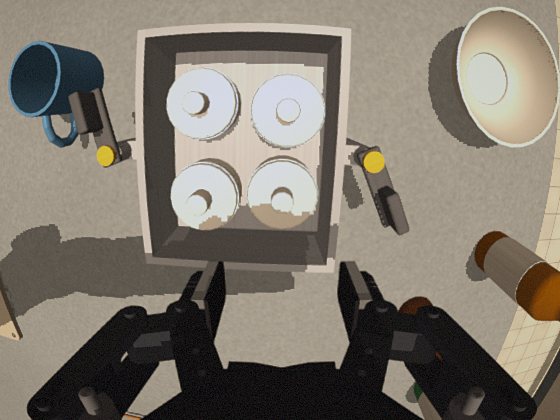

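Run:
```python
from h import *
im=cv2.imread('pics/w21.png')
cv2.imwrite('pics/w21z.png',cv2.resize(im[15:285,90:420],None,fx=2.4,fy=2.2,interpolation=cv2.INTER_CUBIC))
```

```text
(no output)
```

View pics/w21z.png

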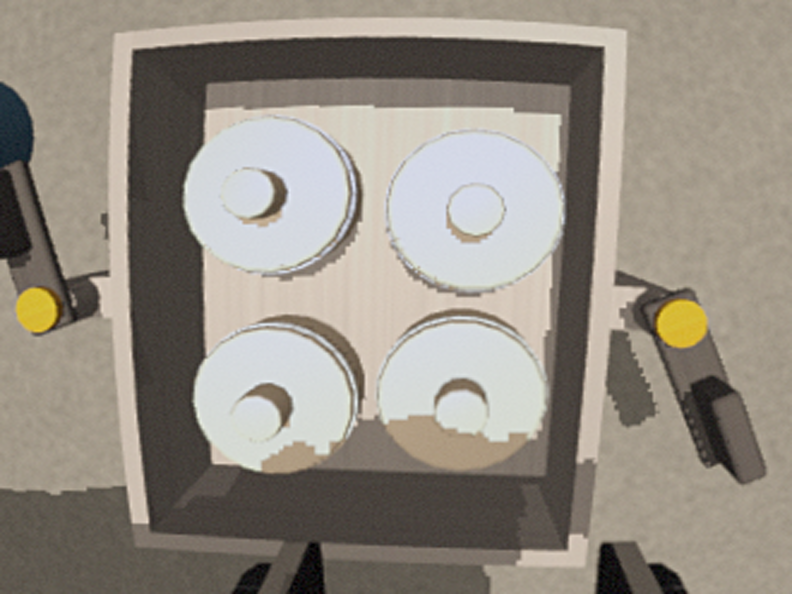

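```bash
cat > fit21.py <<'E'
from h import *
np.set_printoptions(precision=2,suppress=True)
s=ctrl.read_state(); print(s['eef_pos'])
z=lambda a:np.array([(u/2.4+90-.3,v/2.2+15-.3) for u,v in a])
uv=z([(115,33),(627,30),(584,567),(135,544),(133,51),(604,48),(571,549),(151,530),(38,308),(681,322)])
c=Cam('wrist',s)
def f(p):
    b=p; R=np.array([[np.cos(b[2]),-np.sin(b[2])],[np.sin(b[2]),np.cos(b[2])]])
    pv=np.array([[-103,0],[103,0]])@R.T+b[:2]
    P=np.vstack([rect(b,85,102,90),rect(b,78,95,90),np.c_[pv,np.full(2,b[3])]])
    return (c.proj(P)-uv).ravel()
r=least_squares(f,[536,220,-.03,109]); print(r.x[:2],np.degrees(r.x[2]),r.x[3],r.fun.reshape(-1,2))
for k in z([(251,193),(475,209),(258,416),(461,409)]): print(c.onz(k,75))
for k in z([(18,225),(735,425)]): print('fin',c.onz(k,133.5))
E
python3 fit21.py
```

```text
[572.69 171.86 198.08]
[538.24 218.75] -1.9587913494374039 110.8062394908054 [[ 0.01  0.02]
 [ 0.13 -0.21]
 [ 0.26 -0.42]
 [ 0.41  0.7 ]
 [-0.31 -1.07]
 [ 0.57 -0.95]
 [-1.39  0.57]
 [-0.27  0.76]
 [ 0.3   0.44]
 [ 0.12  0.25]]
[501.65 258.79  75.  ]
[578.4  250.99  75.  ]
[500.18 171.59  75.  ]
[574.02 174.59  75.  ]
fin [443.8  252.81 133.5 ]
fin [653.6  186.54 133.5 ]
```

Emit:
arm_command([
  [1,0.6,-3.5,0,0,0,-0.5],
  [1,0.6,-3.7,0,0,0,-0.5],
  [1,0.6,-3.7,0,0,0,-0.5],
  [1,0.6,-3.7,0,0,0,-0.5],
  [1,0.6,-3.7,0,0,0,-0.5],
  [1,0.6,-3.7,0,0,0,-0.5],
  [1,0.6,-3.7,0,0,0,-0.5],
  [1,0.6,-3.7,0,0,0,-0.5],
  [1,0.6,-3.7,0,0,0,-0.5],
  [1,0.6,-3.7,0,0,0,-0.5],
  [1,0.5,-3.5,0,0,0,-0.5],
  [1,0,0,0,0,0,0],
  [1,0,0,0,0,0,0],
  [1,0,0,0,0,0,0],
  [1,0,0,0,0,0,0],
  [1,0,0,0,0,0,0],
])

```text
clock: 27.55
eef_pos: [638.9, -228.9, 198.7]
tool_rot: [-2.524, 1.569, 2.098]
force: [-0.0, -0.7, 0.6]
width: 85.3
```

```bash
python3 look.py w22
```

```text
[ 638.91 -228.88  198.72] w 85.29158532796654 t 27.55 tooly az -5.143525498644921 tilt [-0.05  0.09] F [-0.01 -0.72  0.57]
```

View pics/w22.png

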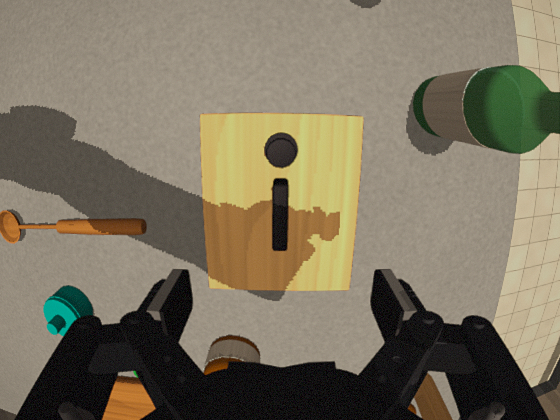

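Run:
```python
from h import *
np.set_printoptions(precision=2,suppress=True)
im=cv2.imread('pics/w22.png')
cv2.imwrite('pics/w22z.png',cv2.resize(im[100:300,180:380],None,fx=3.5,fy=3,interpolation=cv2.INTER_CUBIC))
s=ctrl.read_state(); c=Cam('wrist',s); print(s['eef_pos'],s['qd'])
p,f=fitbox(c,[(200,114),(363,116),(349,291),(209,289)],z=8,x0=(640,-240,-.1)); print(p[:2],np.degrees(p[2]),p[3],f)
for v in (182,248): print('handle top ends',c.onz((280,v),42))
print('plunger',c.onz((281,150),48))
```

```text
[ 638.99 -229.12  199.02] [ 0.   -0.01  0.01 -0.    0.   -0.   -0.  ]
[ 636.62 -254.8 ] -5.958495381716907 -0.09347420199095992 [-0.69  0.12  0.6   0.44  0.04 -0.45  0.05 -0.27 -0.03]
handle top ends [ 640.   -217.39   42.  ]
handle top ends [ 633.83 -284.99   42.  ]
plunger [ 643.74 -186.45   48.  ]
```

View pics/w22z.png

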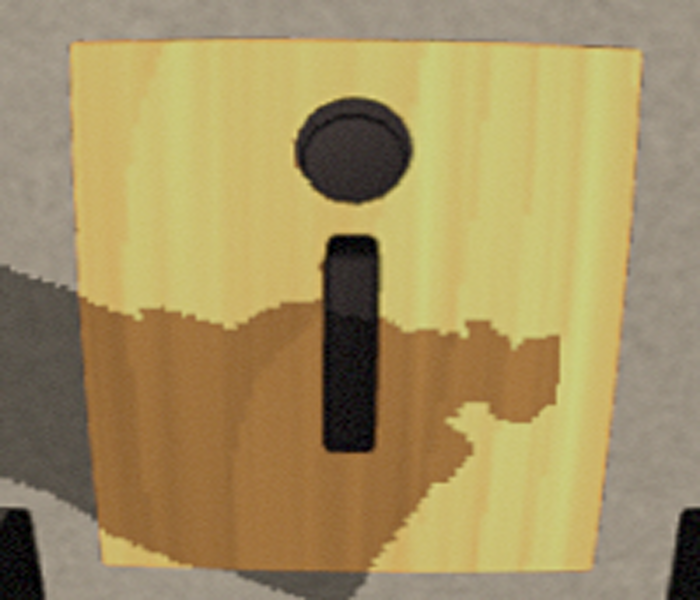

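Emit:
arm_command([
  [0.5,-0.2,-1.3,-3,0,0,-0.8],
  [0.5,-0.03,-1.25,-3.5,0,0,0],
  [0.5,0,0,-3.5,0,0,0],
  [0.5,0,0,-3,0,0,0],
  [0.5,0,0,-2,0,0,0],
  [0.5,0,0,0,0,0,0],
  [0.5,0,0,0,0,0,0],
  [0.5,0,0,0,0,0,0],
  [0.5,0,0,0,0,0,0],
])

```text
clock: 28.35
eef_pos: [638.0, -257.1, 51.7]
tool_rot: [1.262, 1.567, -0.414]
force: [0.1, -0.2, 0.0]
width: 42.7
```

```bash
python3 look.py w23
```

```text
[ 638.04 -257.11   51.7 ] w 42.679088443089306 t 28.35 tooly az -6.053383674774094 tilt [ 0.2  -0.09] F [ 0.07 -0.21  0.04]
```

View pics/w23.png

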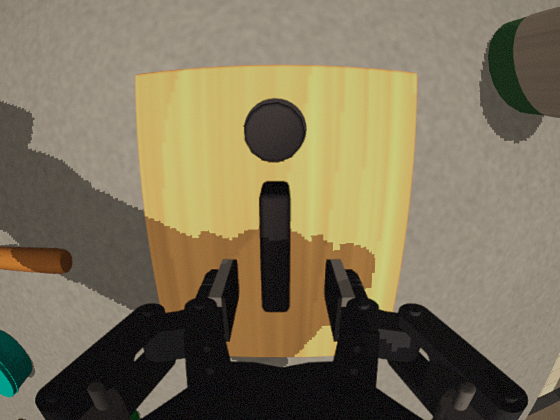

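Run:
```python
from h import *
np.set_printoptions(precision=2,suppress=True)
s=ctrl.read_state(); c=Cam('wrist',s); print(s['eef_pos'],s['qd'])
a=c.onz((275.5,191),42);b=c.onz((276,311),42);print(a,b,(a+b)/2,np.linalg.norm(a-b))
print(np.degrees(np.arctan2(*(a-b)[:2])))
P=rect((636.6,-254.8,np.radians(-5.96)),85,102,8); print(c.proj(P))
print('plunger',c.onz((275,129),48))
```

```text
[ 637.89 -257.09   51.65] [ 0.    0.   -0.    0.01 -0.   -0.    0.  ]
[ 640.48 -217.43   42.  ] [ 632.94 -286.65   42.  ] [ 636.71 -252.04   42.  ] 69.62740475807563
6.2121524618236
[[134.46  75.79]
 [418.68  74.28]
 [384.97 353.2 ]
 [171.1  353.43]]
plunger [ 643.63 -187.34   48.  ]
```

Emit:
arm_command([
  [0.5,-0.12,0.35,-1.5,0,0,0],
  [0.5,0,0,-1.5,0,0,0],
  [0.5,0,0,-0.8,0,0,0],
  [0.5,0,0,0,0,0,0],
  [0.5,0,0,0,0,0,0],
  [0,0,0,0,0,0,0],
  [0,0,0,0,0,0,0],
  [0,0,0,0,0,0,0],
  [0,0,0,0,0,0,0],
  [0,0,0,0,0,0,0],
])

```text
clock: 29.23
eef_pos: [635.8, -253.7, 12.3]
tool_rot: [1.166, 1.569, -0.511]
force: [-0.2, -0.2, 5.0]
width: 15.1
```

```bash
python3 look.py w24
```

```text
[ 635.81 -253.69   12.26] w 15.080525124937886 t 29.2333 tooly az -6.096630195291604 tilt [ 0.08 -0.04] F [-0.18 -0.19  4.99]
```

View pics/w24.png

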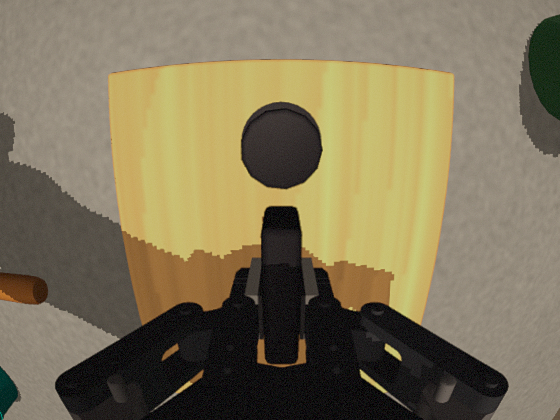

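Emit:
arm_command([
  [0,0,0,0.5,0,0,0],
  [0,0,0,1.0,0,0,0],
  [0,0,0,2.5,0,0,0],
  [0,0,0,3,0,0,0],
  [0,0,0,3,0,0,0],
  [0,0,0,3,0,0,0],
  [0,0,0,2,0,0,0],
  [0,0,0,0,0,0,0],
  [0,0,0,0,0,0,0],
  [0,0,0,0,0,0,0],
])

```text
clock: 30.12
eef_pos: [634.1, -252.1, 159.7]
tool_rot: [-2.037, 1.567, 2.569]
force: [-1.2, 0.3, -4.5]
width: 15.1
```

```bash
python3 look.py w25
```

```text
[ 634.1  -252.12  159.74] w 15.144880706153701 t 30.1167 tooly az -6.077335339611004 tilt [-0.16  0.1 ] F [-1.19  0.32 -4.46]
```

View pics/w25.png

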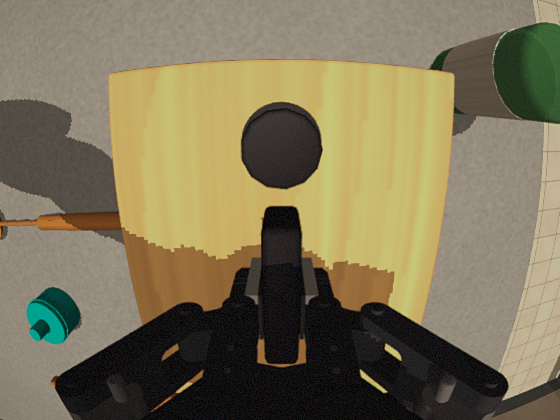

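Run:
```python
from h import *
im=cv2.imread('pics/w25.png')
cv2.imwrite('pics/w25a.png',cv2.resize(im[50:120,90:190],None,fx=7,fy=7,interpolation=cv2.INTER_CUBIC))
cv2.imwrite('pics/w25b.png',cv2.resize(im[50:120,380:480],None,fx=7,fy=7,interpolation=cv2.INTER_CUBIC))
cv2.imwrite('pics/w25c.png',cv2.resize(im[90:370,230:330],None,fx=4,fy=2,interpolation=cv2.INTER_CUBIC))
```

View pics/w25a.png

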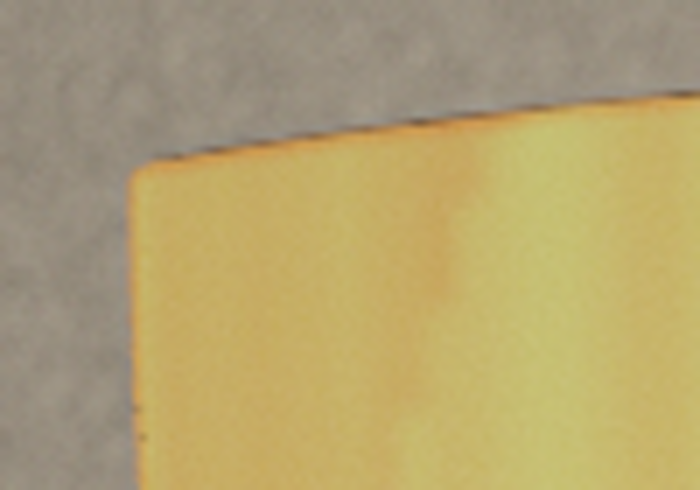

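View pics/w25b.png

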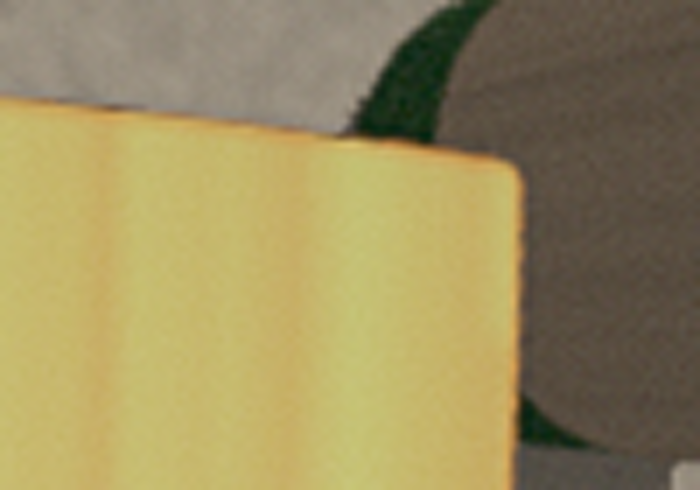

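View pics/w25c.png

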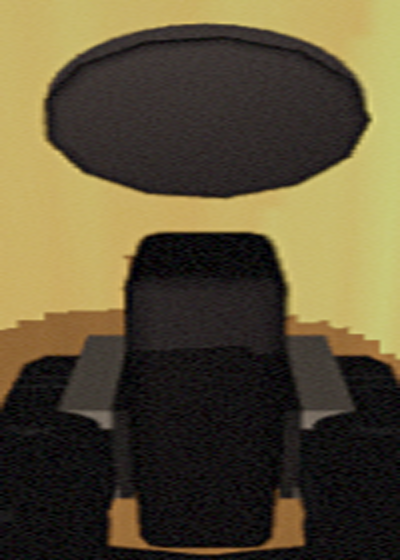

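Run:
```python
from h import *
np.set_printoptions(precision=2,suppress=True)
s=ctrl.read_state(); c=Cam('wrist',s); c.T=ctrl.calibration('wrist')['T_tool_cam']  # tool frame
# lid local->tool: lid x -> tool y, lid y -> -tool z, lid z -> -tool x
def P(p,L):
    dy,dz,a,h=p; L=np.array(L,float); x=L[:,0]*np.cos(a)-L[:,1]*np.sin(a); y=L[:,0]*np.sin(a)+L[:,1]*np.cos(a)
    return np.c_[h-L[:,2],dy+x,dz-y]
L=[(-85,102,8),(85,102,8),(0,65,48),(0,35,42),(0,-35,42)]
uv=np.array([(108.2-.4,72.9-.4),(454.2-.4,72.5-.4),(281.4,148),(281.4,227),(281.4,361.5)])
f=lambda p:(c.proj(P(p,L))-uv).ravel()
r=least_squares(f,[0,0,0,12]); print(r.x,np.degrees(r.x[2])); print(r.fun.reshape(-1,2))
r=least_squares(lambda p:f([*p,12.3]),[0,0,0]); print(r.x,np.degrees(r.x[2])); print(r.fun.reshape(-1,2))
```

```text
[ 1.18 -0.55  0.   13.83] 0.08775906013817426
[[ 0.77  0.04]
 [-0.31 -0.07]
 [-0.22  0.16]
 [-0.11 -0.92]
 [ 0.09  1.29]]
[ 1.18 -0.85  0.  ] 0.08770724599249907
[[-0.72 -0.78]
 [ 1.18 -0.89]
 [-0.21 -0.19]
 [-0.1  -0.23]
 [ 0.09  3.05]]
```

Emit:
arm_command([
  [0,-0.7,1.5,0.5,0,0,0.3],
  [0,-0.7,3.0,0.5,0,0,0.3],
  [0,-0.7,3.5,0,0,0,0.3],
  [0,-0.7,3.5,0,0,0,0.3],
  [0,-0.7,3.5,0,0,0,0.3],
  [0,-0.7,3.5,0,0,0,0.3],
  [0,-0.7,3.5,0,0,0,0.3],
  [0,-0.7,3.5,0,0,0,0.3],
  [0,-0.7,3.5,0,0,0,0.3],
  [0,-0.7,3.5,0,0,0,0.3],
  [0,-0.7,3.5,0,0,0,0.3],
  [0,-0.7,3.0,0,0,0,0.3],
  [0,-0.7,2.5,0,0,0,0.2],
  [0,-0.6,1.5,0,0,0,0.2],
  [0,0,1,0,0,0,0],
  [0,0,0,0,0,0,0],
  [0,0,0,0,0,0,0],
  [0,0,0,0,0,0,0],
  [0,0,0,0,0,0,0],
  [0,0,0,0,0,0,0],
])

```text
clock: 31.83
eef_pos: [538.7, 185.1, 171.4]
tool_rot: [0.313, 1.57, -1.297]
force: [0.6, 0.1, -3.5]
width: 15.2
```

```bash
python3 look.py w26
```

```text
[538.73 185.08 171.37] w 15.208586243088545 t 31.8333 tooly az -2.2431062211061503 tilt [ 0.01 -0.04] F [ 0.62  0.14 -3.52]
```

View pics/w26.png

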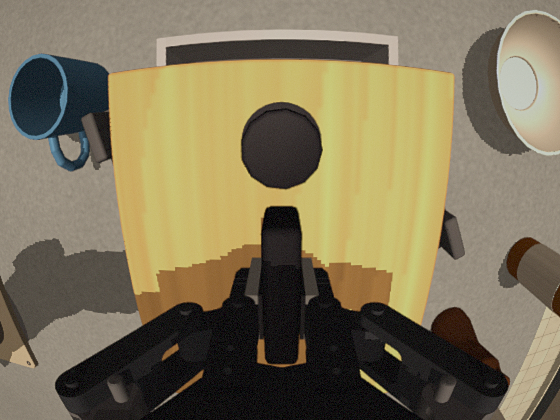

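Run:
```python
from h import *
np.set_printoptions(precision=2,suppress=True)
s=ctrl.read_state(); c=Cam('wrist',s); print(s['eef_pos'])
print(c.proj(rect((538.4,218.65,np.radians(-1.96)),85,102,90))[:2], c.proj(rect((538.4,218.65,np.radians(-1.96)),78,95,90))[:2])
im=cv2.imread('pics/w26.png')
cv2.imwrite('pics/w26z.png',cv2.resize(im[20:90,140:410],None,fx=2.9,fy=5,interpolation=cv2.INTER_CUBIC))
```

```text
[538.64 185.44 171.41]
[[156.9   38.96]
 [397.32  36.94]] [[165.89  47.  ]
 [388.26  45.16]]
```

View pics/w26z.png

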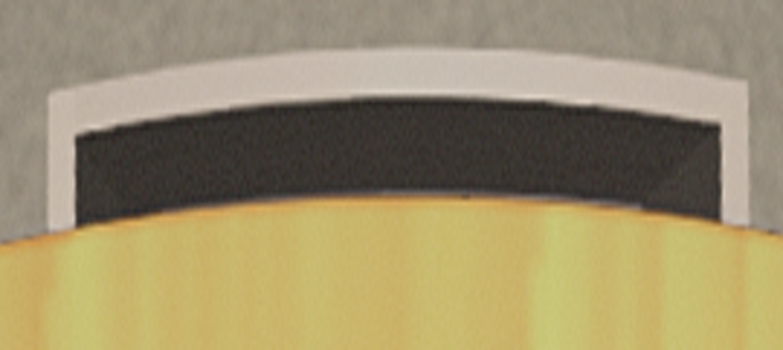

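Emit:
arm_command([
  [0,-0.15,1.5,0,0,0,0.2],
  [0,0,1.8,0,0,0,0],
  [0,0,0,-1.5,0,0,0],
  [0,0,0,-2,0,0,0],
  [0,0,0,-1.5,0,0,0],
  [0,0,0,0,0,0,0],
  [0,0,0,0,0,0,0],
  [0,0,0,0,0,0,0],
  [0,0,0,0,0,0,0],
  [0,0,0,0,0,0,0],
])

```text
clock: 32.72
eef_pos: [537.5, 220.0, 122.4]
tool_rot: [2.044, 1.569, 0.44]
force: [-1.0, 0.5, -3.8]
width: 15.1
```

```bash
python3 look.py w27
```

```text
[537.53 220.05 122.45] w 15.088697081196152 t 32.7167 tooly az -1.8983334746727416 tilt [0.11 0.05] F [-1.01  0.48 -3.81]
```

View pics/w27.png

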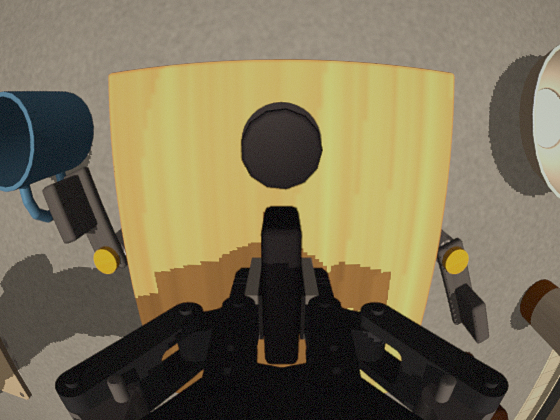

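```bash
cat > caps.py <<'E'
from h import *
import sys
np.set_printoptions(precision=2,suppress=True)
im,c,s=wrist('pics/%s.png'%sys.argv[1]) ; T=toolT(s)
hsv=cv2.cvtColor(im,cv2.COLOR_BGR2HSV); m=cv2.inRange(hsv,(18,170,90),(32,255,255))
n,lab,st,ce=cv2.connectedComponentsWithStats(m)
print(s['eef_pos'],s['force'],s['width'])
for i in range(1,n):
    if 150<st[i,4]<1500:
        w=c.onz(ce[i],111); t=T[:3,:3].T@(w-T[:3,3]); print(ce[i],st[i,2:],w,'rel lid x,y',t[1]-1.2,-(t[2]+0.7))
E
python3 caps.py w28
```

```text
[537.36 220.05 122.31] [ 0.63 -0.28 -3.62] 15.153226920054607
[105.28 260.2 ] [ 23  27 467] [434.76 222.08 111.  ] rel lid x,y -103.83320861353677 -2.072339705137985
[456.56 260.63] [ 24  27 459] [642.06 214.78 111.  ] rel lid x,y 103.59730503015724 -2.5213250655328787
```

Emit:
arm_command([
  [0,0.0,-0.2,-0.8,0,0,-0.1],
  [0,0,0,-0.8,0,0,0],
  [0,0,0,0,0,0,0],
  [0,0,0,0,0,0,0],
  [0,0,0,0,0,0,0],
  [0,0,0,0,0,0,0],
])

```text
clock: 33.32
eef_pos: [536.9, 217.8, 105.4]
tool_rot: [1.762, 1.571, 0.156]
force: [-0.2, -0.1, -3.5]
width: 15.2
```

```bash
python3 caps.py w29
```

```text
[536.93 217.83 105.39] [-0.25 -0.14 -3.54] 15.243111485125224
[ 91.19 269.96] [ 25  30 534] [434.55 222.08 111.  ] rel lid x,y -103.65500944885667 -0.019820260331240402
[471.88 269.63] [ 25  29 522] [642.08 214.97 111.  ] rel lid x,y 103.99058096237856 0.09539579238771967
```

View pics/w29.png

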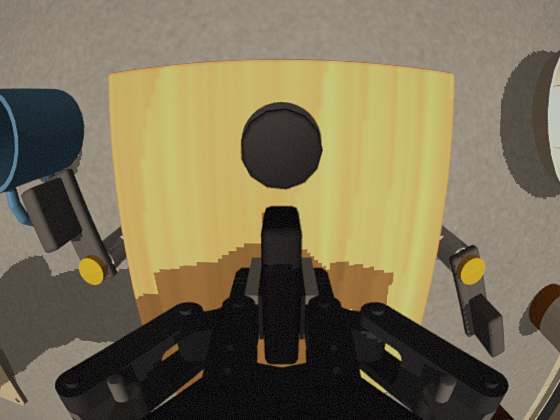

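Run:
```python
from h import *
im=ctrl.get_image('side'); cv2.imwrite('pics/s1.png',cv2.resize(im[100:220,140:290],None,fx=5,fy=5,interpolation=cv2.INTER_CUBIC))
im=ctrl.get_image('scene'); cv2.imwrite('pics/s2.png',cv2.resize(im[200:320,330:480],None,fx=5,fy=5,interpolation=cv2.INTER_CUBIC))
```

```text
(no output)
```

View pics/s1.png

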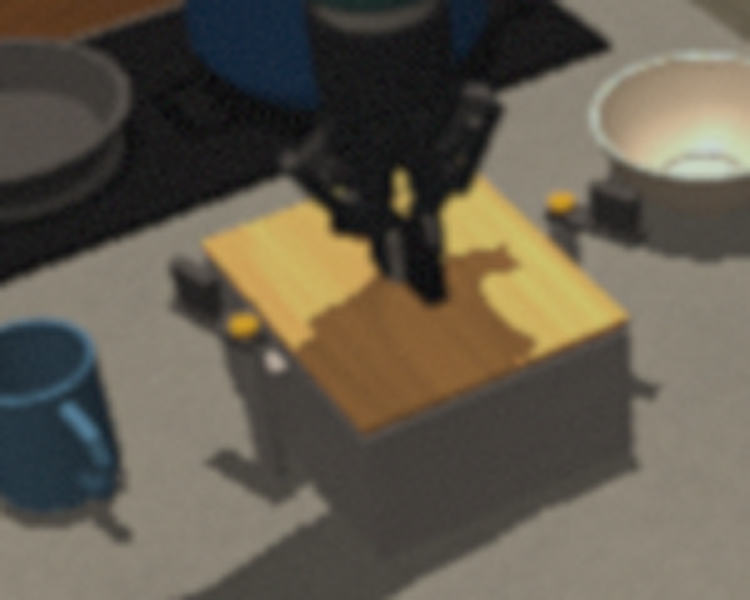

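View pics/s2.png

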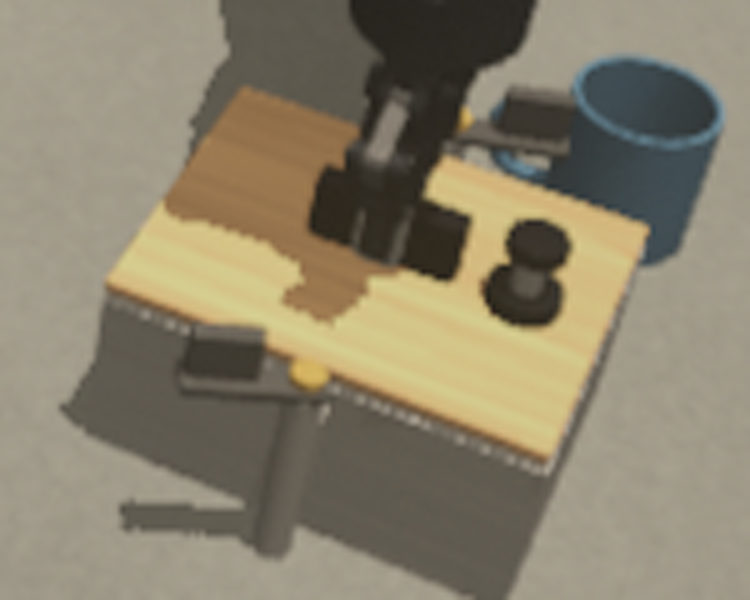

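Emit:
arm_command([
  [0,0,0,-0.2,0,0,0],
  [0,0,0,-0.15,0,0,0],
  [0,0,0,0,0,0,0],
  [0,0,0,0,0,0,0],
  [0,0,0,0,0,0,0],
])

```text
clock: 33.88
eef_pos: [536.9, 218.0, 102.2]
tool_rot: [2.43, 1.57, 0.825]
force: [-0.9, 0.0, 2.1]
width: 15.1
```

```bash
python3 caps.py w30
```

```text
[536.9  217.96 102.2 ] [-0.93  0.03  2.11] 15.10557101239774
[ 88.44 272.74] [ 25  30 536] [434.54 222.12 111.  ] rel lid x,y -103.64544476774655 -0.08762108943488223
[474.76 272.55] [ 25  29 527] [642.18 214.91 111.  ] rel lid x,y 104.11861604766871 -0.09080452427843932
```

Emit:
arm_command([
  [0.4,0,0,0,0,0,0],
  [0.4,0,0,0,0,0,0],
  [0.4,0,0,0,0,0,0],
  [0.4,0,0,2,0,0,0],
  [0.4,0,0,3,0,0,0],
  [0.4,0,0,3,0,0,0],
  [0.4,0,0,2,0,0,0],
  [0.4,0,0,0,0,0,0],
  [0.4,0,0,0,0,0,0],
  [0.4,0,0,0,0,0,0],
  [0.4,0,0,0,0,0,0],
])

```text
clock: 34.85
eef_pos: [535.8, 217.7, 200.6]
tool_rot: [-1.192, 1.568, -2.797]
force: [0.3, -0.2, 0.2]
width: 34.3
```

```bash
python3 look.py w31;python3 - <<'E'
from h import *
im=ctrl.get_image('side'); cv2.imwrite('pics/s3.png',cv2.resize(im[100:220,140:290],None,fx=5,fy=5,interpolation=cv2.INTER_CUBIC))
E
```

```text
[535.83 217.74 200.58] w 34.332170622715104 t 34.85 tooly az -1.9826774361821577 tilt [-0.13 -0.05] F [ 0.26 -0.21  0.19]
```

View pics/w31.png

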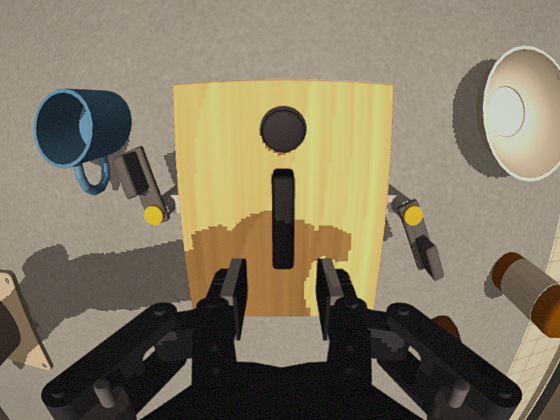

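View pics/s3.png

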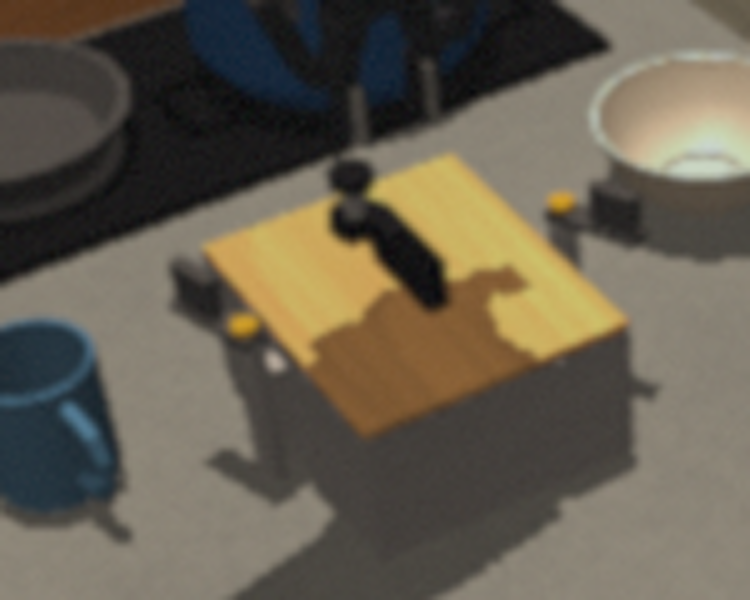

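```bash
python3 - <<'E'
from h import *
np.set_printoptions(precision=2,suppress=True)
im=cv2.imread('pics/w31.png')
cv2.imwrite('pics/w31z.png',cv2.resize(im[70:330,110:450],None,fx=2.3,fy=2.3,interpolation=cv2.INTER_CUBIC))
E
python3 caps.py w32
```

```text
[536.03 217.63 200.66] [-0.17  0.04 -0.01] 34.40301493999945
[153.29 214.51] [ 19  20 285] [435.26 222.24 111.  ] rel lid x,y -101.8963086049927 0.4918946603270593
[412.14 214.74] [ 19  20 296] [641.39 214.99 111.  ] rel lid x,y 104.36580472776555 0.4151194117018322
```

View pics/w31z.png

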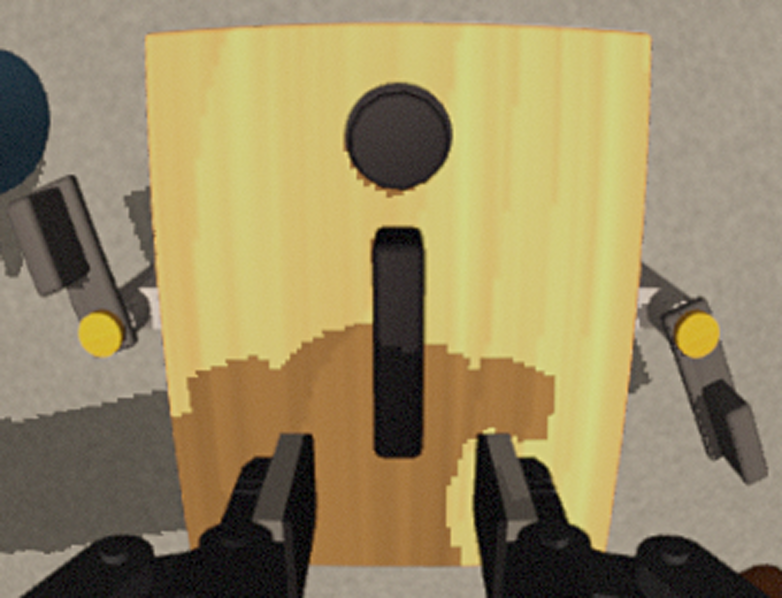

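Run:
```python
from h import *
np.set_printoptions(precision=2,suppress=True)
s=ctrl.read_state(); c=Cam('wrist',s)
z=lambda a:[(u/2.3+110-.3,v/2.3+70-.3) for u,v in a]
p,f=fitbox(c,z([(146,34),(651,34),(611,566),(188,562)]),z=98); print(p[:2],np.degrees(p[2]),p[3],f)
L=np.array([435.26,222.24]);R=np.array([641.39,214.99]); print((L+R)/2,np.degrees(np.arctan2(*(R-L)[::-1])))
# fins at top
for uv in z([(57,240),(738,440)]): print(c.onz(uv,133.5))
# bar ends? 
for n in ('far_fin','near_fin'):
    for d in ctrl.spot_in(n,'wrist'): print(n,d['conf'],np.array(d['centre']),c.proj(d['centre'])[0])
```

```text
[538.89 217.35] -1.9411061031018335 1.159959833241909 [-1.11 -0.05  1.58  0.1  -2.12 -1.28  1.43  0.68  0.35]
[538.33 218.62] -2.0143755790482545
[435.08 259.68 133.5 ]
[652.48 183.94 133.5 ]
far_fin 0.81 [649.7 194.6 109.1] [417.66 236.9 ]
far_fin 0.31 [539.2 279.8 140.7] [280.86 136.16]
near_fin 0.59 [433.2 249.6 112.4] [145.31 181.5 ]
near_fin 0.31 [754.9  24.3  21.8] [445.6  323.78]
```

Run:
```python
from h import *
np.set_printoptions(precision=2,suppress=True)
s=ctrl.read_state(); c=Cam('wrist',s)
z=lambda a:np.array([(u/2.3+110-.3,v/2.3+70-.3) for u,v in a])
im=cv2.imread('pics/w31.png')
def fin(piv,d,th):  # d: bar direction at 0
    a=np.radians(-1.98)+d-th; u=np.array([np.cos(a),np.sin(a)]); v=np.array([-u[1],u[0]])
    out=[]
    for r in (21,53):
        for t in (-5,5): out.append(np.r_[piv+u*r+v*t,133.5])
    bar=[np.r_[piv+u*55+v*t,100.5+7] for t in (-9,9)]
    return np.array(out),np.array(bar)
big=cv2.resize(im[130:300,90:460],None,fx=2.1,fy=2.1,interpolation=cv2.INTER_CUBIC)
for piv,d,ths in [((435.3,222.2),np.pi/2,(-.3,-.4)),((641.4,215),-np.pi/2,(-.3,-.4))]:
    for th,col in zip(ths,((0,0,255),(255,0,0))):
        F,B=fin(np.array(piv),d,th)
        for P in (F[[0,1,3,2]],np.vstack([B,[np.r_[piv,107.5]]])):
            q=((c.proj(P)-[90,130])*2.1).astype(np.int32); cv2.polylines(big,[q],True,col,1)
cv2.imwrite('pics/fin.png',big)
```

```text
(no output)
```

View pics/fin.png

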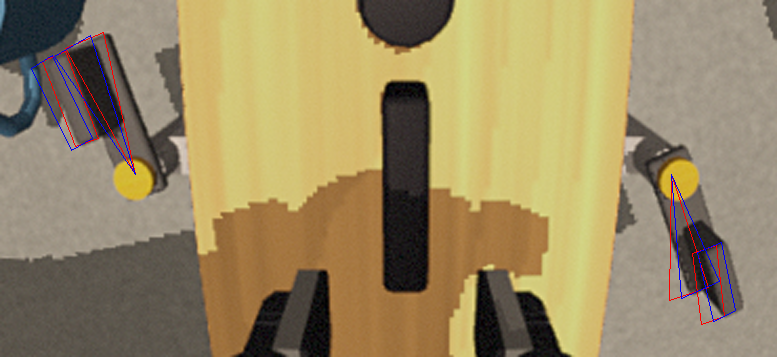

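```bash
python3 - <<'E'
from h import *
np.set_printoptions(precision=1,suppress=True)
s=ctrl.read_state(); c=Cam('wrist',s); print(s['qpos'])
C=Cam('scene'); S=Cam('side')
print('amber base scene',C.onz((292,358),0),'side',S.onz((333,170),0))
print('green base',C.onz((204,303),0),S.onz((381,215),0))
print('wrist amber base',c.onz((500,268),0), 'mug rim',c.onz((70,128),85),'mug handle',c.onz((95,192),40))
print('amber top scene',C.onz((294,287),250),S.onz((337,108),250))
E
sed -n 1,1p /dev/null
```

```text
[-0.8  0.6  0.5  1.8 -0.4  0.9 -0.1]
amber base scene [859.   94.9   0. ] side [839.4  62.1   0. ]
green base [ 830.9 -150.7    0. ] [ 816.2 -167.4    0. ]
wrist amber base [845.6  90.5   0. ] mug rim [346.6 299.9  85. ] mug handle [335.7 227.7  40. ]
amber top scene [892.7 110.1 250. ] [797.6  30.4 250. ]
```

```bash
cat > drawfin.py <<'E'
from h import *
import sys
def draw(img,c,ths,crop,fx,out,pn=(435.3,222.2),pf=(641.4,215.0)):
    x0,y0,x1,y1=crop
    big=cv2.resize(img[y0:y1,x0:x1],None,fx=fx,fy=fx,interpolation=cv2.INTER_CUBIC)
    for piv,d,th in [(pn,np.pi/2,ths[0]),(pf,-np.pi/2,ths[1])]:
        piv=np.array(piv); a=np.radians(-1.98)+d-th; u=np.array([np.cos(a),np.sin(a)]); v=np.array([-u[1],u[0]])
        for r0,r1,t,z,col in [(21,53,5,133.5,(0,0,255)),(21,53,5,107.5,(0,255,0)),(0,55,9,107.5,(255,0,0))]:
            P=[np.r_[piv+u*r+v*s,z] for r,s in ((r0,-t),(r1,-t),(r1,t),(r0,t))]
            q=((c.proj(P)-[x0,y0]+.5)*fx).astype(np.int32); cv2.polylines(big,[q],True,col,1)
    cv2.imwrite(out,big)
E
python3 - <<'E'
from drawfin import *
im=cv2.imread('pics/w31.png'); c=Cam('wrist',ctrl.read_state())
draw(im,c,(-.25,-.4),(90,140,190,230),7,'pics/f1.png')
draw(im,c,(-.25,-.4),(380,190,480,290),7,'pics/f2.png')
E
```

```text
(no output)
```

View pics/f1.png

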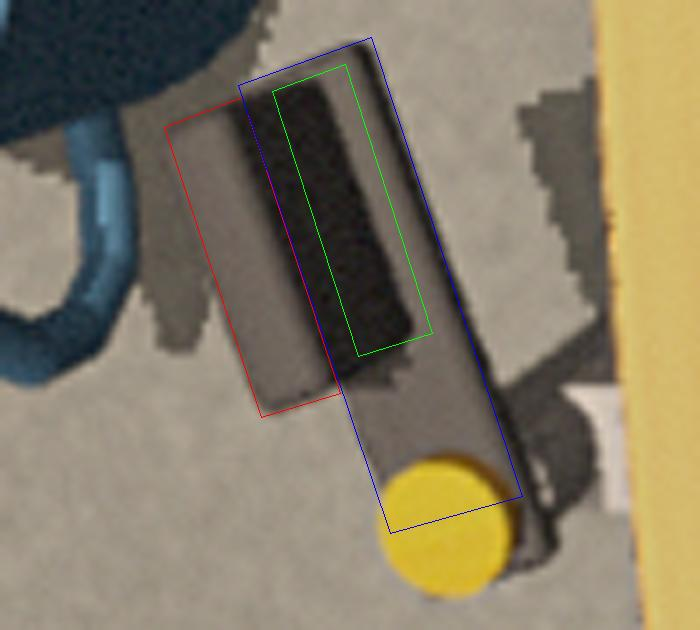

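View pics/f2.png

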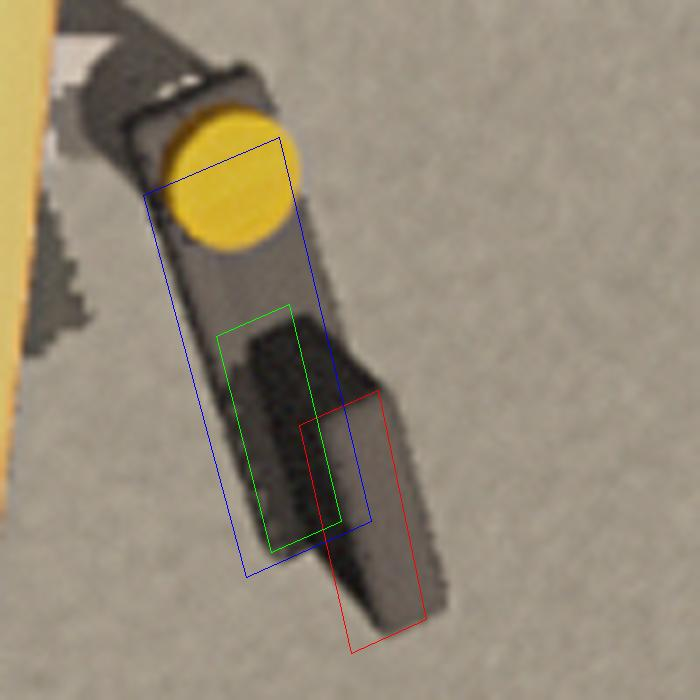

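Emit:
arm_command([
  [0,-3.4,0.9,0,0,0,0],
  [0,-3.4,0.9,0,0,0,0],
  [0,-3.4,0.9,0,0,0,0],
  [0,-3.5,0.8,0,0,0,0],
  [0,0,0,-2.5,0,0,0],
  [0,0,0,-3,0,0,0],
  [0,0,0,0,0,0,0],
  [0,0,0,0,0,0,0],
  [0,0,0,0,0,0,0],
])

```text
clock: 35.85
eef_pos: [400.8, 252.6, 147.6]
tool_rot: [1.676, 1.57, 0.069]
force: [0.1, -0.3, -0.4]
width: -0.2
```

```bash
python3 look.py w33
```

```text
[400.8  252.57 147.61] w -0.185783515048391 t 35.85 tooly az -2.0600643713521842 tilt [0.06 0.  ] F [ 0.15 -0.26 -0.38]
```

View pics/w33.png

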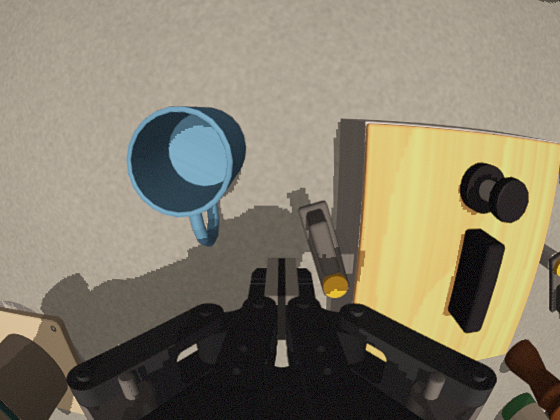

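Emit:
arm_command([
  [0,0,0,-2,0,0,0],
  [0,0,0,-1.4,0,0,0],
  [0,0,0,0,0,0,0],
  [0,0,0,0,0,0,0],
  [0,0.55,0.33,0,0,0,0],
  [0,0.7,0.37,0,0,0,0],
  [0,0.65,0.37,0,0,0,0],
  [0,0.65,0.17,0,0,0,0],
  [0,0.68,0.16,0,0,0,0],
  [0,0,0,0,0,0,0],
  [0,0,0,0,0,0,0],
  [0,0,0,0,0,0,0],
])

```text
clock: 36.9
eef_pos: [432.9, 267.1, 113.0]
tool_rot: [1.937, 1.569, 0.332]
force: [0.3, 0.2, -0.4]
width: 0.1
```

```bash
python3 look.py w34
```

```text
[432.91 267.12 113.03] w 0.06430348377811672 t 36.9 tooly az -1.9934443657305343 tilt [0.1  0.03] F [ 0.28  0.24 -0.36]
```

View pics/w34.png

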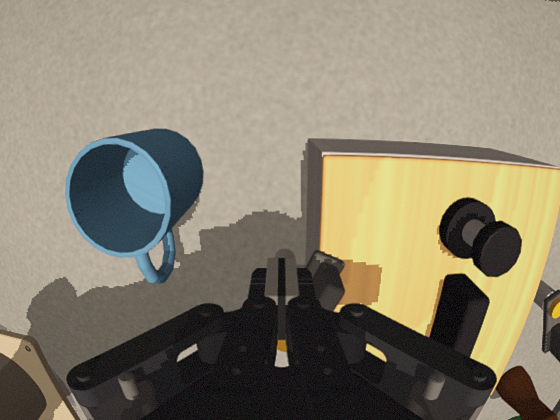

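Working: the fin moves with the tool. Continue the arc.

Emit:
arm_command([
  [0,0.77,-0.12,0,0,0,0],
  [0,0.77,-0.13,0,0,0,0],
  [0,0.72,-0.49,0,0,0,0],
  [0,0.72,-0.49,0,0,0,0],
  [0,0.48,-0.8,0,0,0,0],
  [0,0.4,-0.7,0,0,0,0],
  [0,0,0,0,0,0,0],
  [0,0,0,0,0,0,0],
  [0,0,0,0,0,0,0],
])

```text
clock: 37.7
eef_pos: [471.4, 239.1, 113.1]
tool_rot: [1.585, 1.569, -0.022]
force: [-0.4, -0.2, 0.3]
width: 0.2
```

```bash
python3 look.py w35
```

```text
[471.41 239.1  113.08] w 0.19766567277077052 t 37.7 tooly az -2.0295024749719555 tilt [ 0.08 -0.  ] F [-0.37 -0.18  0.34]
```

View pics/w35.png

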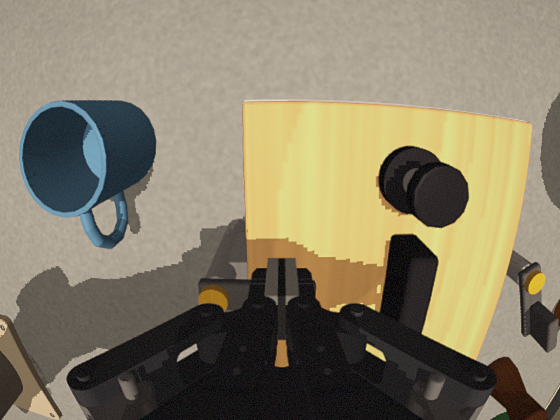

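Emit:
arm_command([
  [0,0,-0.2,0,0,0,0],
  [0,0,0,0,0,0,0],
  [0,0,0,0,0,0,0],
  [0,0,0,0,0,0,0],
  [0,0,0.8,0,0,0,0],
  [0,0,0.8,1.5,0,0,0],
  [0,1.0,0,3,0,0,0],
  [0,2.5,0,3,0,0,0],
  [0,2.5,0,2,0,0,0],
  [0,0,0,0,0,0,0],
  [0,0,0,0,0,0,0],
  [0,0,0,0,0,0,0],
  [0,0,0,0,0,0,0],
])

```text
clock: 38.83
eef_pos: [528.7, 253.9, 206.6]
tool_rot: [-1.336, 1.567, -2.941]
force: [-0.1, 0.3, 0.8]
width: 0.1
```

```bash
python3 look.py w36; python3 caps.py w36b
```

```text
[528.69 253.9  206.55] w 0.11514371109824303 t 38.8333 tooly az -1.940913399726804 tilt [-0.19 -0.04] F [-0.07  0.29  0.81]
[528.84 253.82 206.61] [ 0.41 -0.46  0.29] 0.1498805119178663
[170.57 252.77] [ 18  19 263] [435.26 222.12 111.  ] rel lid x,y -93.3611444960497 -35.46415207840882
[413.07 252.45] [ 17  18 247] [641.43 215.05 111.  ] rel lid x,y 112.92560468304251 -35.54649753228761
```

View pics/w36.png

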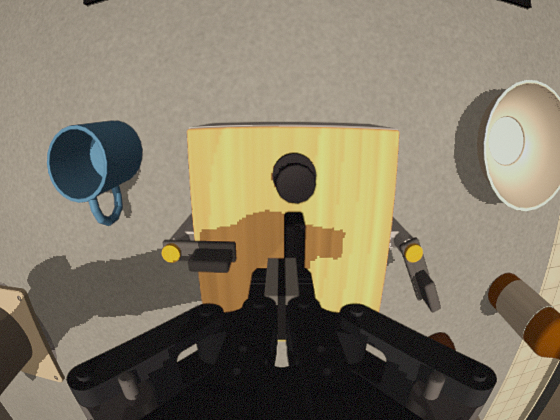

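Run:
```python
from drawfin import *
im=cv2.imread('pics/w36.png'); c=Cam('wrist',ctrl.read_state())
draw(im,c,(1.57,-.42),(155,220,255,290),7,'pics/f1.png',pn=(435.26,222.1))
draw(im,c,(1.57,-.46),(385,225,455,315),7,'pics/f2.png',pf=(641.4,215.0))
```

```text
(no output)
```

View pics/f1.png

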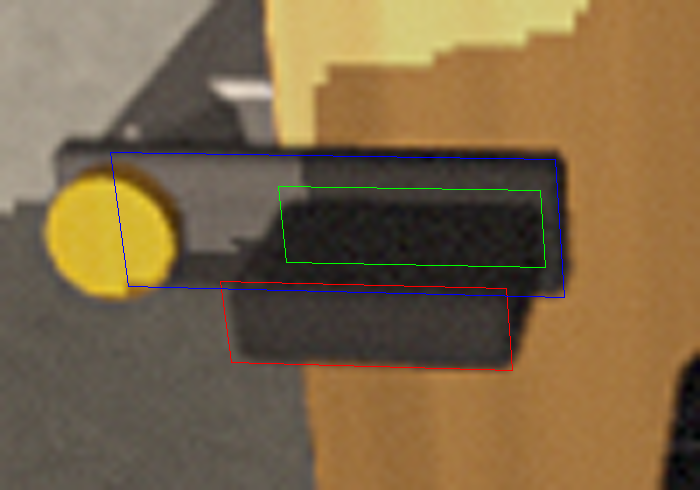

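View pics/f2.png

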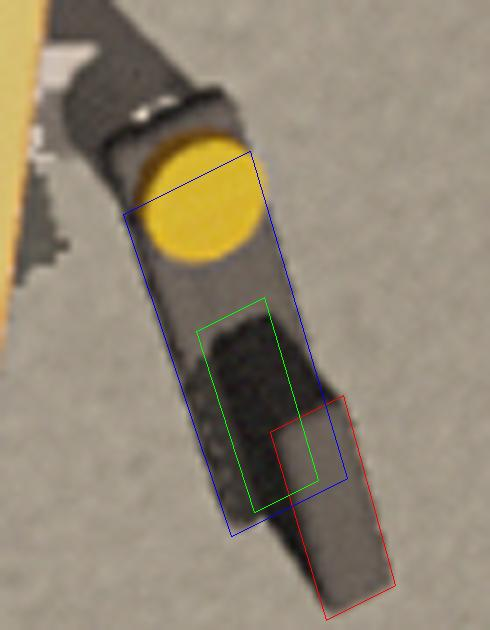

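Emit:
arm_command([
  [0,3.8,-1.55,0,0,0,0],
  [0,3.8,-1.55,0,0,0,0],
  [0,3.8,-1.55,0,0,0,0],
  [0,3.85,-1.55,0,0,0,0],
  [0,0,0,-2.5,0,0,0],
  [0,0,0,-3,0,0,0],
  [0,0,0,0,0,0,0],
  [0,0,0,0,0,0,0],
  [0,0,0,0,0,0,0],
  [0,0,0,0,0,0,0],
])

```text
clock: 39.77
eef_pos: [683.9, 192.3, 154.9]
tool_rot: [1.89, 1.568, 0.285]
force: [-0.4, -0.3, 0.9]
width: 0.0
```

```bash
python3 look.py w37
```

```text
[683.91 192.28 154.92] w 0.04089475588659686 t 39.7667 tooly az -1.940430734241614 tilt [0.16 0.05] F [-0.41 -0.34  0.94]
```

View pics/w37.png

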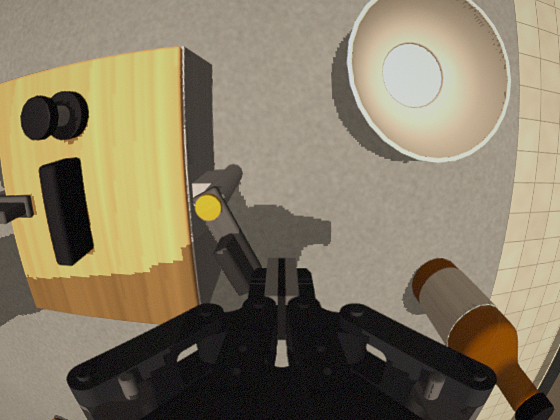

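Emit:
arm_command([
  [0,0.3,0,-1.5,0,0,0],
  [0,0,0,-2.7,0,0,0],
  [0,0,0,0,0,0,0],
  [0,0,0,0,0,0,0],
  [0,-0.6,-0.35,0,0,0,0],
  [0,-0.65,-0.4,0,0,0,0],
  [0,-0.64,-0.35,0,0,0,0],
  [0,-0.68,-0.37,0,0,0,0],
  [0,-0.67,-0.37,0,0,0,0],
  [0,-0.66,-0.17,0,0,0,0],
  [0,-0.67,-0.16,0,0,0,0],
  [0,0,0,0,0,0,0],
  [0,0,0,0,0,0,0],
  [0,0,0,0,0,0,0],
])

```text
clock: 40.98
eef_pos: [639.7, 169.7, 110.6]
tool_rot: [-1.334, 1.569, -2.94]
force: [-1.5, 0.1, -0.4]
width: -0.3
```

```bash
python3 look.py w38
```

```text
[639.71 169.65 110.58] w -0.3123642413108579 t 40.9833 tooly az -1.9882122551136778 tilt [-0.1  -0.02] F [-1.5   0.13 -0.36]
```

View pics/w38.png

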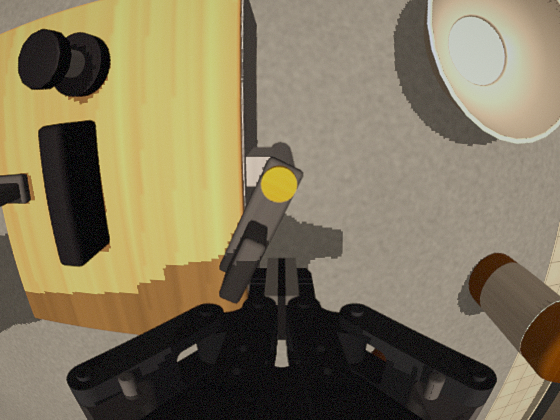

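Emit:
arm_command([
  [0,-0.7,0.14,0.2,0,0,0],
  [0,-0.7,0.2,0,0,0,0],
  [0,-0.72,0.45,0,0,0,0],
  [0,-0.72,0.53,0,0,0,0],
  [0,-0.47,0.8,0,0,0,0],
  [0,-0.4,0.7,0,0,0,0],
  [0,0,0,0,0,0,0],
  [0,0,0,0,0,0,0],
  [0,0,0,0,0,0,0],
  [0,0,0,0,0,0,0],
])

```text
clock: 41.87
eef_pos: [603.0, 198.1, 112.7]
tool_rot: [-1.698, 1.57, 2.979]
force: [-0.0, -0.7, 0.1]
width: -0.1
```

```bash
python3 look.py w39
```

```text
[603.02 198.13 112.68] w -0.07172235834606769 t 41.8667 tooly az -1.990732361626611 tilt [-0.05  0.01] F [-0.02 -0.65  0.06]
```

View pics/w39.png

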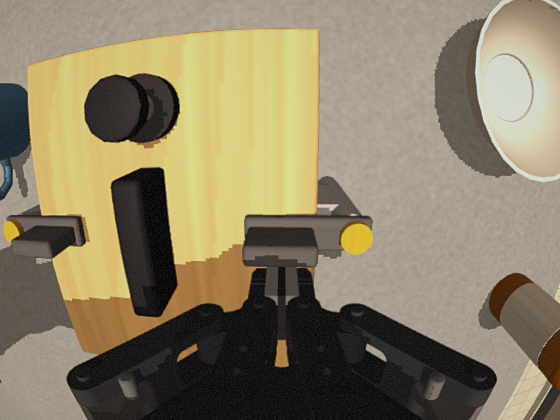

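```bash
python3 caps.py w40
python3 - <<'E'
from drawfin import *
im=cv2.imread('pics/w40.png'); c=Cam('wrist',ctrl.read_state())
pf=c.onz((356.5,238),111)[:2]; print(pf)
draw(im,c,(1.57,1.57),(230,195,400,290),4.5,'pics/f2.png',pf=pf)
E
```

```text
[603.16 197.95 112.68] [-0.05  0.05  0.65] -0.16751820941244652
[ 11.12 229.18] [ 19  23 268] [434.35 223.93 111.  ] rel lid x,y -170.8178122518189 19.371334835065422
[355.39 236.79] [ 32  32 810] [641.22 215.4  111.  ] rel lid x,y 36.23219045315147 18.067647660890103
[641.92854791 214.57831941]
```

View pics/f2.png

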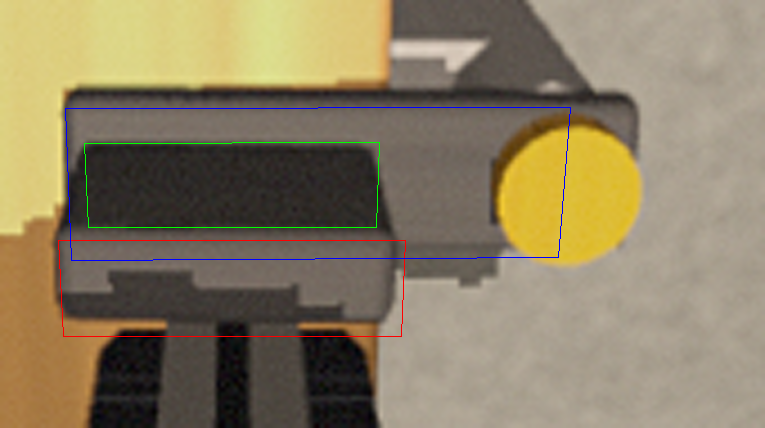

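Emit:
arm_command([
  [0,0,-1.0,0,0,0,0],
  [0,0,-0.8,1,0,0,0],
  [0,0,0,3,0,0,0],
  [0,0,0,3.5,0,0,0],
  [0,0,0,2,0,0,0],
  [0,-1.5,2.5,0,0,0,0],
  [0,-1.6,2.6,0,0,0,0],
  [0,-1.6,2.6,0,0,0,0],
  [0,-1.66,2.6,0,0,0,0],
  [0,0,0,0,0,0,0],
  [0,0,0,0,0,0,0],
  [0,0,0,0,0,0,0],
  [0,0,0,0,0,0,0],
])

```text
clock: 43.05
eef_pos: [540.9, 280.8, 208.4]
tool_rot: [0.99, 1.569, -0.618]
force: [-0.2, 0.0, 0.4]
width: 0.1
```

```bash
python3 look.py w41;  python3 caps.py w41b
python3 - <<'E'
from h import *
im=ctrl.get_image('scene'); cv2.imwrite('pics/s4.png',cv2.resize(im[190:320,330:490],None,fx=4.6,fy=4.6,interpolation=cv2.INTER_CUBIC))
E
```

```text
[540.89 280.82 208.44] w 0.06543485339207554 t 43.05 tooly az -2.1562951592331596 tilt [ 0.07 -0.05] F [-0.2   0.01  0.39]
[540.86 280.95 208.36] [ 0.1   0.21 -0.16] -0.2677883890900253
[395.94 279.3 ] [ 17  17 221] [641.42 215.24 111.  ] rel lid x,y 101.66804936718043 -62.50551392280627
[163.23 280.38] [ 17  17 210] [434.9  221.92 111.  ] rel lid x,y -104.95454949008845 -63.63307018311282
```

View pics/w41.png

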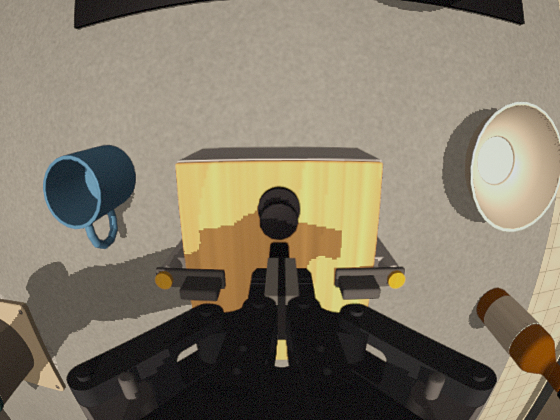

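View pics/s4.png

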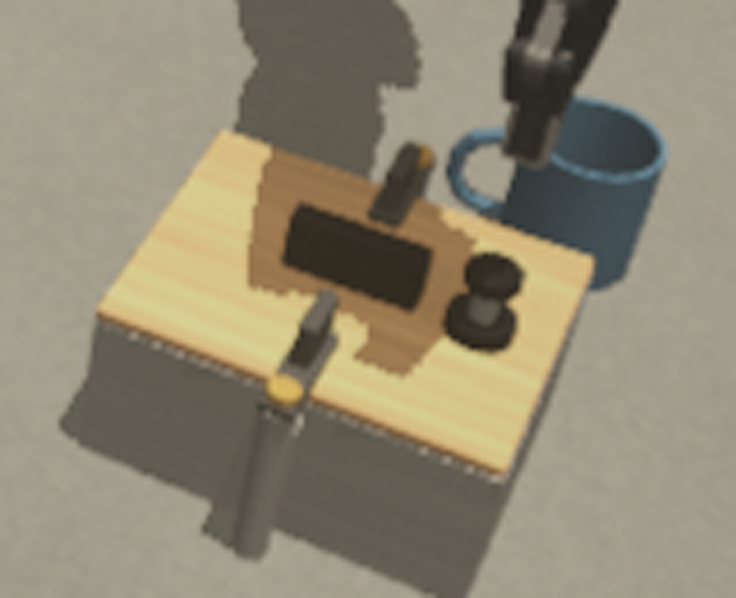

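Run:
```python
from h import *
np.set_printoptions(precision=2,suppress=True)
im=cv2.imread('pics/w41.png')
cv2.imwrite('pics/w41z.png',cv2.resize(im[175:255,240:320],None,fx=7,fy=7,interpolation=cv2.INTER_CUBIC))
c=Cam('wrist',ctrl.read_state()); print(c.onz((278.5,221),138))
```

```text
[539.94 284.56 138.  ]
```

View pics/w41z.png

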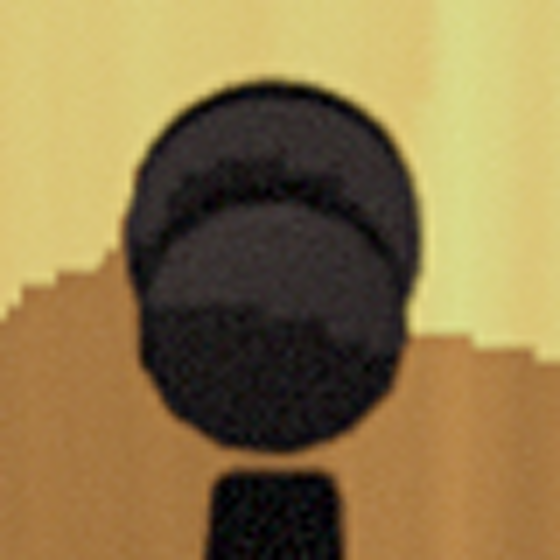

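Emit:
arm_command([
  [0,-0.2,0.25,-2,0,0,0],
  [0,0,0,-2.5,0,0,0],
  [0,0,0,-1.6,0,0,0],
  [0,0,0,0,0,0,0],
  [0,0,0,0,0,0,0],
  [0,0,0,0,0,0,0],
  [0,0,0,0,0,0,0],
])

```text
clock: 43.78
eef_pos: [538.9, 285.5, 148.3]
tool_rot: [2.019, 1.568, 0.413]
force: [0.5, -0.4, 0.2]
width: 0.4
```

Emit:
arm_command([
  [0,0,-0.15,-0.7,0,0,0],
  [0,0,0,-0.4,0,0,0],
  [0,0,0,-0.4,0,0,0],
  [0,0,0,-0.4,0,0,0],
  [0,0,0,-0.4,0,0,0],
  [0,0,0,0,0,0,0],
  [0,0,0,0,0,0,0],
])

```text
clock: 44.37
eef_pos: [538.6, 284.0, 124.6]
tool_rot: [1.983, 1.569, 0.377]
force: [-0.0, -0.7, 7.4]
width: -0.2
```

```bash
python3 look.py w42
```

```text
[538.56 284.01 124.57] w -0.16491458430382805 t 44.3667 tooly az -2.0041278120248966 tilt [0.09 0.03] F [-0.02 -0.66  7.38]
```

View pics/w42.png

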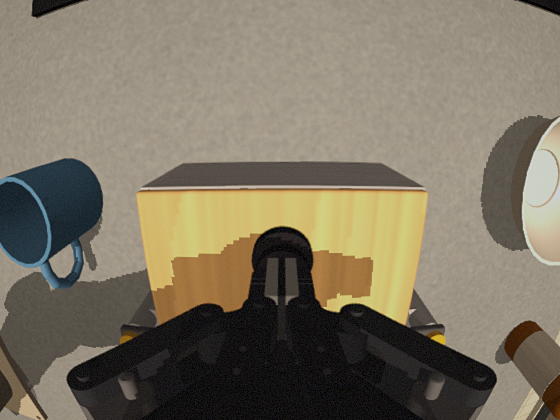

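Emit:
arm_command([
  [0,0,0,-0.15,0,0,0],
  [0,0,0,0,0,0,0],
  [0,0,0,0,0,0,0],
])

```text
clock: 44.67
eef_pos: [538.6, 284.0, 124.0]
tool_rot: [2.198, 1.569, 0.592]
force: [-2.0, -1.6, 13.7]
width: 0.1
```

Emit:
arm_command([
  [0,0,0,-0.1,0,0,0],
  [0,0,0,0,0,0,0],
  [0,0,0,0,0,0,0],
])

```text
clock: 44.92
eef_pos: [538.7, 284.0, 124.0]
tool_rot: [2.349, 1.568, 0.743]
force: [-3.2, -1.1, 19.5]
width: -0.4
```

Emit:
arm_command([
  [0,0,0,0,0,0,0],
  [0,0,0,0,0,0,0],
  [0,0,0,1,0,0,0],
  [0,0,0,2,0,0,0],
  [0,0,0,3,0,0,0],
  [0,0,-0.5,3.5,0,0,0],
  [0,0,-2,2,0,0,0],
  [0,0,-2.5,0,0,0,0],
  [0,0,-2.5,0,0,0,0],
  [0,0,0,0,0,0,0],
  [0,0,0,0,0,0,0],
  [0,0,0,0,0,0,0],
  [0,0,0,0,0,0,0],
])

```text
clock: 46.0
eef_pos: [537.3, 210.5, 235.8]
tool_rot: [-2.029, 1.57, 2.651]
force: [-0.5, -0.4, 0.2]
width: 0.0
```

```bash
python3 look.py w43;  python3 caps.py w43b
python3 - <<'E'
from drawfin import *
im=cv2.imread('pics/w43.png'); c=Cam('wrist',ctrl.read_state())
draw(im,c,(1.57,1.57),(110,60,450,320),2.3,'pics/f3.png')
for n in('scene','side'):
    im=ctrl.get_image(n); cv2.imwrite('pics/e_%s.png'%n,im)
E
```

```text
[537.33 210.52 235.77] w 0.001570240171830912 t 46.0 tooly az -1.8834673519505298 tilt [-0.06  0.03] F [-0.48 -0.43  0.17]
[537.4  210.47 235.8 ] [0.25 0.04 0.38] -0.14469580341305227
[164.98 194.59] [ 17  18 235] [435.39 222.19 111.  ] rel lid x,y -103.43096468065158 7.64097023926574
[396.75 194.86] [ 17  18 236] [641.41 215.23 111.  ] rel lid x,y 102.70468988884977 7.417912588823465
```

View pics/f3.png

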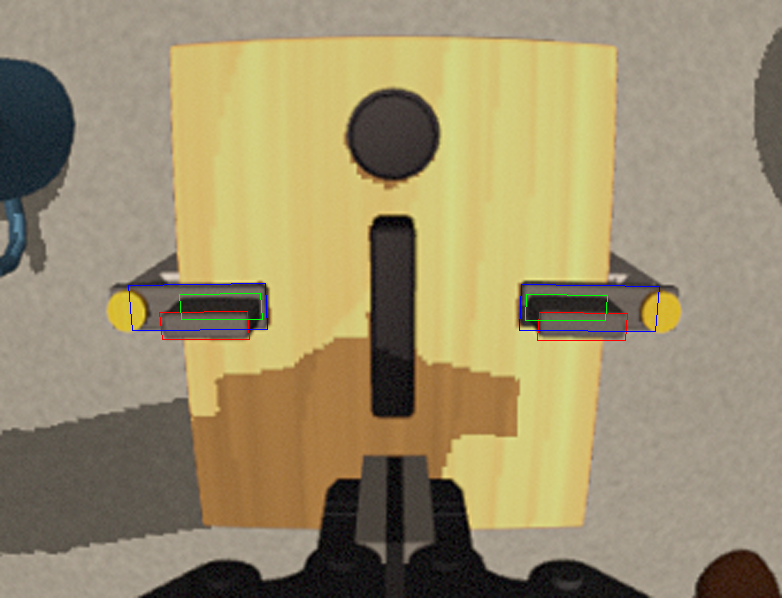

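View pics/e_scene.png

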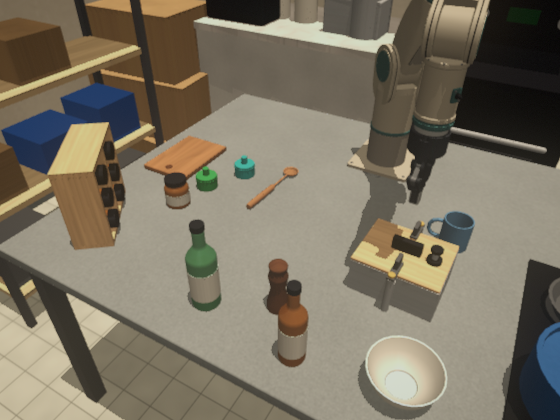

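View pics/e_side.png

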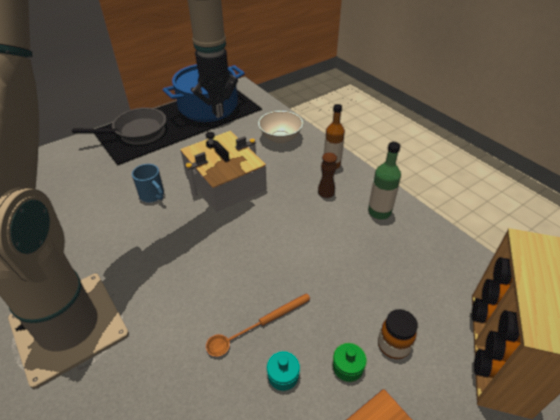

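Run:
```python
from h import *
np.set_printoptions(precision=2,suppress=True)
c=Cam('wrist',ctrl.read_state())
z=lambda a:[(u/2.3+110-.3,v/2.3+60-.3) for u,v in a]
p,f=fitbox(c,z([(171,46),(616,46),(583,526),(204,524)]),z=98); print(p[:2],np.degrees(p[2]),p[3],f[-1])
L=np.array([435.39,222.19]);R=np.array([641.41,215.23]); print((L+R)/2,np.degrees(np.arctan2(*(R-L)[::-1])))
print(ctrl.finish_job(), ctrl.read_state()['clock'])
```

```text
[538.45 216.82] -1.9660561525692895 -1.8091747830484552 -0.5427524349145365
[538.4  218.71] -1.934894770255134
the job is handed in; nothing more can be done
the job is handed in; nothing more can be done
```

The job is handed in, at about 46 s on the robot's clock. All four white pots stand upright in the box, the lid is on and secured, and the pump has been pressed and released.

- **Pots:** the last wrist picture before the lid went on showed all four upright. The green and turquoise look-alikes were left alone.
- **Lid:** its fitted pose agrees with the box pose, taken from the latch caps, to 0.1 mm in x and 0.03° in angle. In y they differ by 1.9 mm. An earlier view gave 1.3 mm and the reading just before release 0.1 mm, so I take this as mostly picture error. The side and scene pictures show the edges flush.
- **Turnbuttons:** I read about 1.575 rad for the near one and 1.586 rad for the far one. The outline drawn at 1.57 rad matches both in the last picture.
- **Plunger:** I pressed it after both turnbuttons were in. It stopped at 14 mm of travel, where the tip stayed at 124.0 mm while the force rose to 19.5 N. It came back up on release.
- **Other things:** nothing else looks moved in the final scene and side pictures, and the gripper was touching nothing when I handed in.

I saw no pot knocked aside and no slip of the grip.

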